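# Lay out cruets and carafes for the table

### The arm

A 6-joint arm with a two-finger parallel gripper is mounted at the origin on the work surface. World frame = base frame: x ahead of the robot, y to its left, z up, the work surface at z = 0. Lengths are in m, angles in rad, forces in N, time in s.
With the tool pointing down it reaches from about 0.275 to 0.85 m from the base axis. Payload 5.2 kg.
Tool frame: the origin (TCP) lies midway between the tips of the shut fingers; the grasp point (between the pads) lies 19 mm behind it (arm.grip_depth is the distance from the TCP to the grasp point, in m); z points along the fingers, y is the line along which they close (so a half turn about z gives the same grasp; the last joint's range is limited). The gripper opens to 85 mm and grips with 20 to 120 N. Pads are 22 mm wide; open, the fingers measure 114 mm over their backs; the gripper's body (76 mm by 85 mm) begins 54 mm behind the grasp point. The pads swing forward as they close: fully open they stand 13 mm farther back than shut.
Start: joints at [-1.331, 0.259, 1.535, -0, 1.348, -0.203], TCP at [0.236, -0.497, 0.231] pointing down, gripper open.
Joint ranges: [-3.14, 3.14], [-0.91, 2.08], [0.19, 2.58], [-1.22, 4.36], [0.22, 2.71], [-3.12, 3.12]. Speed limits (rad/s): [2.57, 2.57, 3.14, 3.14, 3.14, 3.14].

### API

Orientations are given as a unit quaternion [w, x, y, z].
In Python, from rig import sensors, optics, workorder, arm gives the robot as it stands.
- The arm moves only by the tool drive_tool, never from a script. Its argument "increments" is a list of rows, each a list of 3 entries, a list of its own where there are three numbers: the opening, from 0 (shut) to 1 (fully open), then the shift along the tool's x, y, z in m, then the turn about the tool's z in degrees. A call has 1 to 10 rows; each row is the pose to reach, as a shift and turn from the pose commanded when the call began, along the tool's axes at that moment; what a row does not reach only later rows make up. A row lasts 1/12 s, in which the tool goes at most 41.7 mm and 7.16 degrees, less where a joint would pass 70% of its speed; a pose out of reach is approached as far as the arm can. A call with a gripper value outside its range is refused whole. The fingers move at their own pace and stop on an object; the grip force is fixed at half the most. Time passes only in rows, so rows that repeat a pose let the fingers close. It gives the time, the measured TCP pose, the force, the opening and the grip force at its end, in the units of the state.
- sensors.get_obs(): the state, without advancing time (a new reading comes with each control period).
- optics.read_camera(name): name is "scene" or "top"; returns (picture, depth): 384x512x3 uint8, red, green, blue; 384x512 float32, m along the optical axis (not along the pixel's ray), 0 where there is no reading.
- optics.get_calibration(name): a dict with "K" (3x3 intrinsics, pixels), "R" (3x3) and "t" (3): a world point X has camera coordinates R X + t. Camera axes: x right, y down, z forward; pixel columns grow to the right and rows downward; lengths in m; the calibration is good to about 2 mm. A picture is of the moment at which its call begins. get_calibration takes no time and is no camera call.
- workorder.sign_off(): hands the job in; it is judged then, once.
The state is a dict: "clock": time; "joints": joint angles; "dq": joint speeds; "tau": joint torques, N m; "ee_pos": TCP position; "orientation": TCP orientation; "force": force on the tool from outside, world axes, zero at the start; "torque": the same for the moment, N m; "gripper_width": finger opening in m; "gripper_force": force on a finger pad.
Only numpy, scipy, OpenCV 4.12 (cv2) and the standard library are available. Lean on these libraries where they do the work, as an engineer would, in place of code of your own. Each camera call takes 0.05 s, during which the arm holds its last target. There are 200 camera calls.

### The job

The washing-up has dried: take every white round-bottomed cruet from the draining stand and stand it upright in a ring of the dark cruet stand, one to a ring, in any order. Lay both green glass carafes on their sides in the double cradle, one to a trough, each right down in its V with its base at the low end board and its neck out over the high open end. Leave everything else on the block where it is.

Things in the scene. Friction and masses are not known exactly. Their poses are not given: they have to be found in the camera images.
- cruet0: white ceramic cruet, one of up to four alike: round bulb 60 mm across, which cannot stand by itself, and a straight square neck 26 x 26 mm with cork stub. Origin = bulb centre, z along the neck, away from the bulb: neck from z = 30 to 105 mm (cork to 110), flats across its x and y. 0.18 kg, mostly bulb. Starts leaning on the draining stand, neck toward the robot, 30 degrees up from level
- cruet1: white ceramic cruet, one of up to four alike: round bulb 60 mm across, which cannot stand by itself, and a straight square neck 26 x 26 mm with cork stub. Origin = bulb centre, z along the neck, away from the bulb: neck from z = 30 to 105 mm (cork to 110), flats across its x and y. 0.18 kg, mostly bulb. Starts leaning on the draining stand, neck toward the robot, 30 degrees up from level
- cruet2: white ceramic cruet, one of up to four alike: round bulb 60 mm across, which cannot stand by itself, and a straight square neck 26 x 26 mm with cork stub. Origin = bulb centre, z along the neck, away from the bulb: neck from z = 30 to 105 mm (cork to 110), flats across its x and y. 0.18 kg, mostly bulb. Starts leaning on the draining stand, neck toward the robot, 30 degrees up from level
- cruet3: white ceramic cruet, one of up to four alike: round bulb 60 mm across, which cannot stand by itself, and a straight square neck 26 x 26 mm with cork stub. Origin = bulb centre, z along the neck, away from the bulb: neck from z = 30 to 105 mm (cork to 110), flats across its x and y. 0.18 kg, mostly bulb. Starts leaning on the draining stand, neck toward the robot, 30 degrees up from level
- carafe0: one of two identical empty green glass carafes, 190 mm tall, mass about 0.3 kg, standing on the block: round body 64 mm in diameter up to 112 mm, shoulder to 143 mm, then a round neck 26 mm in diameter (29 mm lip at the very top). Origin = centre of the underside, z = up along its axis
- carafe1: one of two identical empty green glass carafes, 190 mm tall, mass about 0.3 kg, standing on the block: round body 64 mm in diameter up to 112 mm, shoulder to 143 mm, then a round neck 26 mm in diameter (29 mm lip at the very top). Origin = centre of the underside, z = up along its axis
- carafe0_neck (a point): point on the axis of carafe0, in its neck, 160 mm above its underside
- carafe1_neck (a point): point on the axis of carafe1, in its neck, 160 mm above its underside
- drainer: fixed wooden draining stand. Origin = centre of its foot; x away from the robot, y along the row. Board x -60 to 70 mm, y +-150, 12 mm thick. A steel rail 12 mm thick along y at x = -21, centre 47 mm up, on posts at y = +-142, carries the necks near the bulbs; bulbs rest on the board near x = 25, about 70 mm apart; a lip whose top is 22 mm above the block at x = 66
- stand: dark wooden cruet stand, heavy (1.5 kg) but loose on the block, board 84 x 312 x 12 mm with four rings in a row along y, 76 mm apart. Each ring is 57 mm outside and 46 mm inside, its rim 40 mm above the block. Origin = centre of the underside
- seat0 (a point): where the centre of a cruet's bulb lies when it sits in ring 0 of the stand: on the ring's axis, 19 mm above its rim (59 mm above the block)
- seat1 (a point): where the centre of a cruet's bulb lies when it sits in ring 1 of the stand: on the ring's axis, 19 mm above its rim (59 mm above the block)
- seat2 (a point): where the centre of a cruet's bulb lies when it sits in ring 2 of the stand: on the ring's axis, 19 mm above its rim (59 mm above the block)
- seat3 (a point): where the centre of a cruet's bulb lies when it sits in ring 3 of the stand: on the ring's axis, 19 mm above its rim (59 mm above the block)
- cradle: wooden double cradle, heavy (1.8 kg) but loose on the block: two V troughs side by side (sides at 45 degrees, 100 mm long, 96 mm apart along y) that rise at 20 degrees toward the cradle's -x end (robot side); an end board closes each at the low +x end, the high end is open. Origin = midway between the troughs on the block; foot x from -65 to 85 mm, y +-100 mm
- bay0_base (a point): where the centre of the underside of a carafe lies when it is laid fully into trough 0 with its base at the end board
- bay0_neck (a point): where the axis point 160 mm from the underside (in the neck, beyond the open high end) of that carafe lies; the line from bay0_base to bay0_neck is the direction of the carafe's axis in trough 0
- bay1_base (a point): where the centre of the underside of a carafe lies when it is laid fully into trough 1 with its base at the end board
- bay1_neck (a point): where the axis point 160 mm from the underside (in the neck, beyond the open high end) of that carafe lies; the line from bay1_base to bay1_neck is the direction of the carafe's axis in trough 1
- bowl: bystander, to be left alone: terracotta bowl, 160 mm wide, 70 mm high; origin = centre of the underside
- measuring_cup: bystander, to be left alone: steel measuring cup, 76 mm wide, 60 mm high; origin = centre of the underside
- reamer: bystander, to be left alone: wooden reamer 150 mm long lying on the block; origin at the end of its handle, on the axis
- pepper_mill: bystander, to be left alone: dark wooden pepper mill, 150 mm high; origin = centre of the underside
- salt_jar: bystander, to be left alone: white salt jar with cork lid, 100 mm high; origin = centre of the underside
Not all that is in view belongs to the job. What is shaped like the cruet1 but pink is not meant.

How it is judged:
At the end, for the whole second after the job is handed in: Each cruet present: bulb centre within 8 mm of a seat point and over 50 mm high, neck within 0.2 rad of vertical. Each carafe: centre of its underside within 20 mm of one trough's base point and its neck point within 25 mm of that trough's neck point. All slower than 0.03 m/s ((distance between cruet0 and seat0 below 0.008 m or distance between cruet0 and seat1 below 0.008 m or distance between cruet0 and seat2 below 0.008 m or distance between cruet0 and seat3 below 0.008 m) and angle between each of cruet0, cruet1, cruet2, cruet3's own z axis and vertical below 0.2 rad and height (world z) of each of cruet0, cruet1, cruet2, cruet3 above 0.05 m and linear speed of each of cruet0, cruet1, cruet2, cruet3, carafe0, carafe1 below 0.03 m/s and (distance between cruet1 and seat0 below 0.008 m or distance between cruet1 and seat1 below 0.008 m or distance between cruet1 and seat2 below 0.008 m or distance between cruet1 and seat3 below 0.008 m) and (distance between cruet2 and seat0 below 0.008 m or distance between cruet2 and seat1 below 0.008 m or distance between cruet2 and seat2 below 0.008 m or distance between cruet2 and seat3 below 0.008 m) and (distance between cruet3 and seat0 below 0.008 m or distance between cruet3 and seat1 below 0.008 m or distance between cruet3 and seat2 below 0.008 m or distance between cruet3 and seat3 below 0.008 m) and ((distance between carafe0 and bay0_base below 0.02 m and distance between carafe0_neck and bay0_neck below 0.025 m) or (distance between carafe0 and bay1_base below 0.02 m and distance between carafe0_neck and bay1_neck below 0.025 m)) and ((distance between carafe1 and bay0_base below 0.02 m and distance between carafe1_neck and bay0_neck below 0.025 m) or (distance between carafe1 and bay1_base below 0.02 m and distance between carafe1_neck and bay1_neck below 0.025 m))); the robot touches nothing.
It fails at once if the bowl is shifted by more than 40 mm (distance of bowl from where it was at the start of the episode above 0.04 m).
It fails at once if the measuring cup is shifted by more than 40 mm (distance of measuring_cup from where it was at the start of the episode above 0.04 m).
It fails at once if the reamer is shifted by more than 40 mm (distance of reamer from where it was at the start of the episode above 0.04 m).
It fails at once if the pepper mill is shifted by more than 40 mm (distance of pepper_mill from where it was at the start of the episode above 0.04 m).
It fails at once if the salt jar is shifted by more than 40 mm (distance of salt_jar from where it was at the start of the episode above 0.04 m).
Of cruet0, cruet1, cruet2, cruet3 only 2 to 4 are there at a start; the rules pass over those that are not, and their reading is None.
At some moment in a run one of stand, cradle may be knocked a few centimetres aside while the robot is not near it.
It also fails if it takes over 210 s, if anything falls off the work surface, if the arm or the gripper's body presses on something with over 40 N, if the wrist force passes 120 N, or if a joint passes its speed limit or range.

## Working session

There is one attempt and no reset: what is moved stays moved. The work goes in short steps, Python scripts to look and compute and a tool call to move; the robot and the scene stay as the last step left them, time stands still between calls to the robot, and variables do not carry over. Pictures are saved under pics/ and viewed, at most 16 in all, crops included, and the job is handed in when it is done.

Besides the shell and the picture viewer there is one more tool, called after "Emit:" as name(argument=value, ...), one argument or row to a line, values as JSON. drive_tool: Moves the arm, as the interface text tells. Its arguments: {"type":"object","properties":{"increments":{"type":"array"}},"required":["increments"]}

```bash
ls; mkdir -p pics; cat > h.py <<'E'
import numpy as np, cv2
from rig import sensors, optics, workorder, arm
def cam(n,save=None):
    im,d=optics.read_camera(n); c=optics.get_calibration(n)
    if save: cv2.imwrite('pics/'+save+'.png',im[:,:,::-1])
    K,R,t=[np.array(c[k]) for k in 'KRt']
    v,u=np.mgrid[:384,:512]
    P=np.stack([(u-K[0,2])/K[0,0]*d,(v-K[1,2])/K[1,1]*d,d],-1)
    W=(P-t)@R; W[d==0]=np.nan
    return im,d,W,c
E
python3 - <<'E'
from h import *
o=sensors.get_obs(); print(o)
ims=[]
for n in ('scene','top'):
    im,d,W,c=cam(n,n+'0'); print(n,c['K'],-c['R'].T@c['t'],c['R'])
    np.savez(n+'0.npz',im=im,W=W)
E
```

```text
pics
{'clock': 0.0, 'joints': array([-1.33082179e+00,  2.59330827e-01,  1.53606278e+00, -3.98679930e-05,
        1.34800547e+00, -2.02791434e-01]), 'dq': array([-5.92061060e-04, -3.48551034e-03,  4.03695933e-05,  1.82485054e-03,
       -5.80577971e-04, -1.77601820e-03]), 'tau': array([ 2.73176729e-04, -4.46024752e+01, -2.90568817e+01, -2.99238991e-04,
        1.15682409e-02, -5.15764668e-06]), 'ee_pos': array([ 0.23552837, -0.49644016,  0.2304894 ]), 'orientation': array([-9.02691030e-04,  9.75593339e-01,  2.19583290e-01, -3.62250535e-05]), 'force': array([0.51717371, 0.55735388, 0.41469459]), 'torque': array([-0.05571222, -0.00998401,  0.01287498]), 'gripper_force': 0.0, 'gripper_width': 0.08550317963140987}
scene [[438.80684329   0.         257.27404007]
 [  0.         438.80684329 198.84370892]
 [  0.           0.           1.        ]] [1.61799684 0.33997369 0.90849276] [[-0.2916739   0.9565098  -0.00391549]
 [ 0.5305973   0.15838936 -0.83269401]
 [-0.79585981 -0.24495265 -0.55371956]]
top [[462.95821823   0.         251.74987196]
 [  0.         462.95821823 188.05180406]
 [  0.           0.           1.        ]] [0.23336164 0.0112216  1.73137409] [[ 0.00522514 -0.99980407  0.01909217]
 [-0.9878026  -0.00813181 -0.15549884]
 [ 0.15562362 -0.01804679 -0.98765156]]
```

View pics/top0.png

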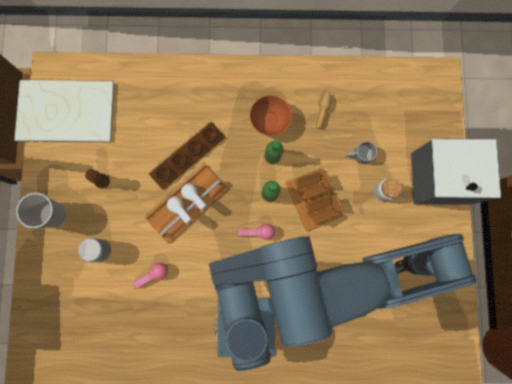

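View pics/scene0.png

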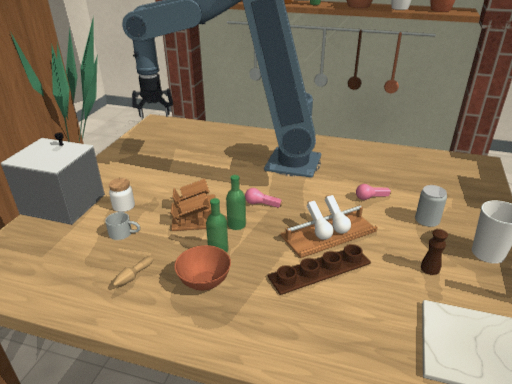

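```bash
python3 - <<'E'
from h import *
z=np.load('top0.npz'); im,W=z['im'],z['W']
cv2.imwrite('pics/crop1.png',cv2.resize(im[95:240,140:350,::-1],None,fx=3.8,fy=3.8,interpolation=cv2.INTER_CUBIC))
x,y,h=W[...,0],W[...,1],W[...,2]
hsv=cv2.cvtColor(im,cv2.COLOR_RGB2HSV); H,S,V=[hsv[...,i].astype(int) for i in range(3)]
v,u=np.mgrid[:384,:512]
roi=(u>140)&(u<350)&(v>95)&(v<240)
def rep(n,m):
    p=W[m]; print(n,m.sum(),'med',np.nanmedian(p,0).round(3),'min',np.nanpercentile(p,2,0).round(3),'max',np.nanpercentile(p,98,0).round(3)); return p
print('table h',np.nanmedian(h[(u>230)&(u<250)&(v>140)&(v<170)]))
g=roi&(H>45)&(H<90)&(S>80)
n,lab=cv2.connectedComponents(g.astype(np.uint8))
for i in range(1,n):
    if (lab==i).sum()>60:
        m=lab==i; rep('green',m)
        for lo,hi in((0.03,.11),(.145,.2)):
            mm=m&(h>lo)&(h<hi); 
            if mm.sum()>5: rep(' z%.3f'%lo,mm); 
w=roi&(S<60)&(V>150)&(h>0.02)
n,lab=cv2.connectedComponents(w.astype(np.uint8))
for i in range(1,n):
    if (lab==i).sum()>60:
        p=rep('white',lab==i)
        # sphere fit: highest in bulb 
def rect(n,m):
    p=W[m][:,:2].astype(np.float32); p=p[~np.isnan(p).any(1)]
    n_,l=cv2.connectedComponents(m.astype(np.uint8)); k=1+np.argmax([ (l==i).sum() for i in range(1,n_)])
    p=W[(l==k)][:,:2].astype(np.float32); p=p[~np.isnan(p).any(1)]
    print(n,len(p),cv2.minAreaRect(p))
st=roi&(V<110)&(h>0.004)&(h<.06)&(u<232)&(v<192)&~g
rect('stand',st)
rect('stand rings',roi&(h>0.030)&(h<.06)&(u<232)&(v<160)&(H<25))
dr=roi&(h>0.006)&(u<235)&(v>150)&(V>110); rect('drainer',dr)
cr=roi&(h>0.006)&(u>284)&(v>160); rect('cradle',cr)
E
```

```text
table h 0.0005173864148174186
green 221 med [ 0.619 -0.092  0.136] min [ 0.6   -0.118  0.071] max [ 0.642 -0.072  0.194]
 z0.030 18 med [ 0.605 -0.077  0.082] min [ 0.598 -0.09   0.059] max [ 0.615 -0.07   0.106]
 z0.145 72 med [ 0.625 -0.096  0.189] min [ 0.615 -0.11   0.148] max [ 0.64  -0.085  0.196]
green 206 med [ 0.476 -0.081  0.136] min [ 0.456 -0.107  0.101] max [ 0.503 -0.061  0.195]
 z0.030 8 med [ 0.461 -0.066  0.097] min [ 0.454 -0.077  0.082] max [ 0.469 -0.059  0.109]
 z0.145 72 med [ 0.483 -0.085  0.189] min [ 0.47  -0.099  0.147] max [ 0.498 -0.074  0.196]
white 293 med [0.467 0.199 0.072] min [0.42  0.154 0.049] max [0.508 0.235 0.105]
white 332 med [0.413 0.252 0.07 ] min [0.338 0.204 0.047] max [0.458 0.301 0.105]
stand 1648 ((0.6296147108078003, 0.22558985650539398), (0.08433161675930023, 0.3073987364768982), 41.56345748901367)
stand rings 75 ((0.7033337354660034, 0.14339248836040497), (0.055218666791915894, 0.05445042997598648), 26.337772369384766)
drainer 2620 ((0.44247791171073914, 0.22145485877990723), (0.15352147817611694, 0.3114217221736908), 44.30411911010742)
cradle 2159 ((0.4719943404197693, -0.255174458026886), (0.21964339911937714, 0.1761622577905655), 24.697874069213867)
```

View pics/crop1.png

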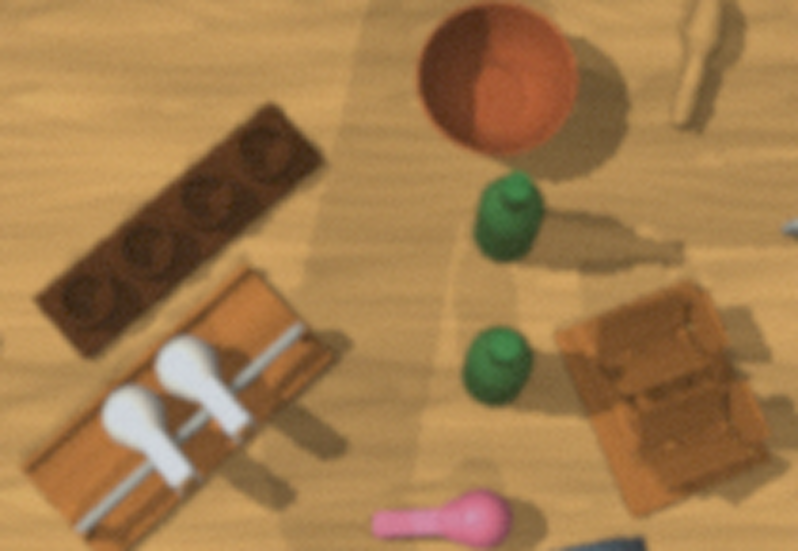

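```bash
python3 - <<'E'
from h import *
z=np.load('top0.npz'); im,W=z['im'],z['W']
s=np.load('scene0.npz'); 
def board(W,m,name):
    n_,l=cv2.connectedComponents(m.astype(np.uint8)); k=1+np.argmax([(l==i).sum() for i in range(1,n_)])
    p=W[l==k]; p=p[~np.isnan(p).any(1)]; r=cv2.minAreaRect(p[:,:2].astype(np.float32)); print(name,len(p),r); return r
x,y,h=W[...,0],W[...,1],W[...,2]
box=lambda W,a,b,c,d:(W[...,0]>a)&(W[...,0]<b)&(W[...,1]>c)&(W[...,1]<d)
Q=s['W']
board(Q,box(Q,.3,.65,-.42,-.12)&(Q[...,2]>.006)&(Q[...,2]<.3),'cradle scene')
c=np.array([.472,-.255]); a=np.deg2rad(-66)
for nm,PW in(('top',W),('scene',Q)):
    p=PW[box(PW,.3,.65,-.42,-.12)&(PW[...,2]<.2)]
    d=p[:,:2]-c; X=d@[np.cos(a),np.sin(a)]; Y=d@[-np.sin(a),np.cos(a)]
    print(nm,'rows Y from 0.11 to -0.11, cols X -0.1..0.1 median height mm')
    for yy in np.arange(.11,-.121,-.02):
        row=[]
        for xx in np.arange(-.1,.101,.02):
            m=(abs(X-xx)<.01)&(abs(Y-yy)<.01)
            row.append('%4.0f'%(1000*np.median(p[m,2])) if m.sum()>2 else '   .')
        print('%4d'%(yy*1000),' '.join(row))
# cloud edges of foot
E
```

```text
cradle scene 1656 ((0.5156043171882629, -0.23984473943710327), (0.3258129954338074, 0.1463399976491928), 18.77718162536621)
top rows Y from 0.11 to -0.11, cols X -0.1..0.1 median height mm
 110   -1   -2   -1    1   -0    1   -1    1    1    2    0
  90    0    2    9   10    5    2    4    6    6    1    1
  69   -1    6   13   80   73   69   61   51   37   -2    0
  49   -0    2   14   61   53   47   38   27   51    0   -2
  29   -0    5   16   65   55   46   39   25   53    2    0
   9   -1    2   15   76   75   66   58   51   35    1    2
 -10    0    9   12   21   52   17   22   24   14    1   -0
 -30    0    5   15   74   70   62   56   49   46   -0   -0
 -50   -0    9   17   57   50   40   36   25   54    4   -2
 -70   -1    9   15   64   59   52   45   26   56   -0   -1
 -90   -1    9   12   75   74   66   59   50   17   -1   -1
-110   -2    2    1    2    3    5    4    3    4    1    0
scene rows Y from 0.11 to -0.11, cols X -0.1..0.1 median height mm
 110    .    .    .    0    2    1    2    1    2    1    1
  90    .    .    .   14   15   11   13   11    8    1    1
  69    .    .   79   50   49   16   18   25   38    1    2
  49    .    .   62   17   15   15   23   25   43    1    1
  29    .    .   64   65   58   46   43   34   53    1    2
   9    0    .   15   80   72   67   59   53   53    1    2
 -10    2    .   13   85   78   70   64   16    .    1    1
 -30    0    .   66   72   65   59   54   29   46    2    1
 -50    1    .   56    .    .    .    .   33   50    1    2
 -70    1    .   70   71   61   52   47   41   50    1    2
 -90    2   14   14   84   74   68   60   51   51    2    3
-110    2    3   10    .    .    .    .    .    .    1    1
```

```bash
python3 - <<'E'
from h import *
z=np.load('scene0.npz'); im=z['im']
cv2.imwrite('pics/crop2.png',cv2.resize(im[160:300,150:390,::-1],None,fx=3.3,fy=3.3,interpolation=cv2.INTER_CUBIC))
E
```

```text
(no output)
```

View pics/crop2.png

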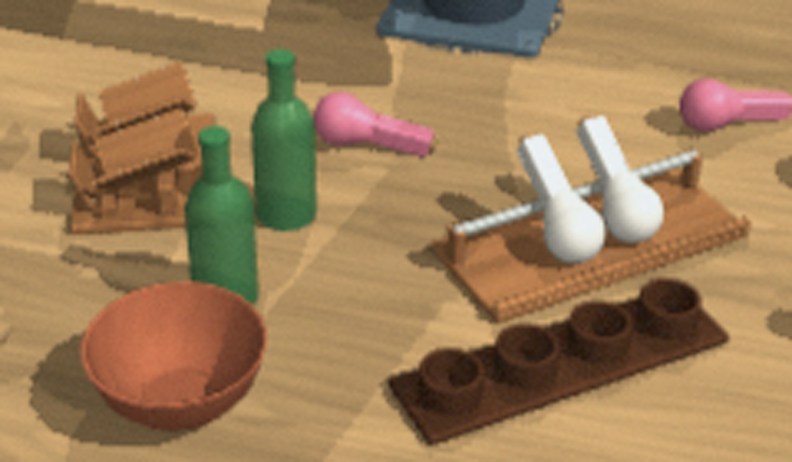

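```bash
cat > fit.py <<'E'
from h import *
from scipy.optimize import least_squares
def sphere(P,c0):
    c=np.array(c0,float)
    for _ in range(6):
        d=np.linalg.norm(P-c,axis=1); q=P[abs(d-.03)<.008]
        c=least_squares(lambda c:np.linalg.norm(q-c,axis=1)-.03,c,loss='soft_l1',f_scale=.002).x
    return c,len(q)
def cradle(W,c0=(.465,-.245),yaw0=-66):
    # valley height model over the V sides
    p=W[(abs(W[...,0]-c0[0])<.2)&(abs(W[...,1]-c0[1])<.2)&(W[...,2]<.1)&(W[...,2]>.022)]
    def fr(v):
        a=v[2]; d=p[:,:2]-v[:2]; return d@[np.cos(a),np.sin(a)],d@[-np.sin(a),np.cos(a)]
    def res(v,full=False):
        X,Y=fr(v); r=p[:,2]-(v[3]-np.tan(np.deg2rad(20))*X+abs(abs(Y)-.048)/np.cos(np.deg2rad(20)))
        m=(abs(abs(Y)-.048)<.033)&(X>-.04)&(X<.045)
        return np.where(m,r,.004)   # X slides along its slope: fixed h0 below
    best=None
    for da in(-6,0,6):
        for dy in (-.01,0,.01):
            a=np.deg2rad(yaw0+da); v0=[c0[0]-np.sin(a)*dy,c0[1]+np.cos(a)*dy,a,.04]
            r=least_squares(res,v0,loss='soft_l1',f_scale=.003,x_scale=[.01,.01,.05,.01],diff_step=1e-4)
            if best is None or r.cost<best.cost: best=r
    v=best.x; X,Y=fr(v)
    # end board: along X, in |Y|~48 +-15 where the height jumps
    m=abs(abs(Y)-.048)<.015
    prof=[(round(b,3),round(float(np.median(p[m&(abs(X-b)<.003),2])),3)) for b in np.arange(-.06,.1,.006) if (m&(abs(X-b)<.003)).sum()>2]
    return v,best.cost,prof
E
python3 - <<'E'
from fit import *
z=np.load('top0.npz'); im,W=z['im'],z['W']; s=np.load('scene0.npz'); Q=s['W']; qi=s['im']
v,c,prof=cradle(W); print('cradle',v[:2].round(4),np.rad2deg(v[2]),v[3],c); print(prof)
# cruets
def white(im,W):
    hsv=cv2.cvtColor(im,cv2.COLOR_RGB2HSV); return W[(hsv[...,1]<70)&(hsv[...,2]>110)&(W[...,2]>.015)&(W[...,2]<.13)&(W[...,0]>.3)&(W[...,0]<.6)&(W[...,1]>.1)&(W[...,1]<.36)]
A,B=white(im,W),white(qi,Q)
for c0 in ((.487,.215,.042),(.435,.275,.042)):
    for n,P in(('top',A),('scene',B),('both',np.vstack([A,B]))):
        c,k=sphere(P,c0); 
        d=P-c; nn=P[(np.linalg.norm(d,axis=1)>.04)&(np.linalg.norm(d,axis=1)<.115)&(P[:,2]>.06)]
        # keep own neck
        dd=nn[:,:2]-c[:2]; ax=np.array([-.7,-.7]); t=np.array([.7,-.7]); nn=nn[(dd@ax>0.02)&(abs(dd@t)<.03)]
        mm=(np.median(nn,0)-c) if len(nn) else [0,0]
        print(n,c.round(4),k,'neckdir',len(nn),np.rad2deg(np.arctan2(-mm[1],-mm[0])).round(1),np.round(mm,3))
# rail and drainer / stand rings
for nm,im_,W_ in(('top',im,W),('scene',qi,Q)):
    hh=W_[...,2]; m=(hh>.034)&(hh<.045)&(abs(W_[...,0]-.63)<.16)&(abs(W_[...,1]-.226)<.16)&(cv2.cvtColor(im_,cv2.COLOR_RGB2HSV)[...,2]<120)
    p=W_[m][:,:2]; 
    a=np.deg2rad(41.56); Rr=np.array([[np.cos(a),np.sin(a)],[-np.sin(a),np.cos(a)]]); q=(p-[.6296,.2256])@Rr.T
    print(nm,len(q),'x',np.percentile(q[:,0],[3,50,97]).round(3)); 
    for yc in(-.114,-.038,.038,.114):
        k=abs(q[:,1]-yc)<.036; print(yc,k.sum(),np.percentile(q[k],[3,97],axis=0).round(4).tolist())
E
```

```text
cradle [ 0.4636 -0.2547] -67.36498885448749 0.03733038686204466 0.009891322935031033
[(np.float64(-0.06), 0.058), (np.float64(-0.054), 0.064), (np.float64(-0.048), 0.062), (np.float64(-0.042), 0.062), (np.float64(-0.036), 0.058), (np.float64(-0.03), 0.054), (np.float64(-0.024), 0.053), (np.float64(-0.018), 0.052), (np.float64(-0.012), 0.05), (np.float64(-0.006), 0.048), (np.float64(-0.0), 0.045), (np.float64(0.006), 0.046), (np.float64(0.012), 0.041), (np.float64(0.018), 0.041), (np.float64(0.024), 0.034), (np.float64(0.03), 0.035), (np.float64(0.036), 0.032), (np.float64(0.042), 0.026), (np.float64(0.048), 0.025), (np.float64(0.054), 0.033), (np.float64(0.06), 0.046), (np.float64(0.066), 0.062), (np.float64(0.072), 0.06)]
top [0.4815 0.2098 0.0443] 187 neckdir 112 41.9 [-0.041 -0.037  0.045]
scene [0.4836 0.2133 0.0447] 311 neckdir 175 48.4 [-0.037 -0.041  0.041]
both [0.4834 0.2124 0.0443] 492 neckdir 289 45.6 [-0.039 -0.04   0.043]
top [0.4314 0.2579 0.0452] 194 neckdir 109 40.6 [-0.041 -0.036  0.046]
scene [0.4356 0.2638 0.0445] 293 neckdir 182 45.5 [-0.04  -0.041  0.041]
both [0.4353 0.2626 0.0441] 464 neckdir 301 43.5 [-0.041 -0.039  0.044]
top 245 x [-0.026 -0.     0.027]
-0.114 53 [[-0.0254, -0.1355], [0.0272, -0.0852]]
-0.038 63 [[-0.0479, -0.0606], [0.026, -0.0082]]
0.038 66 [[-0.025, 0.0136], [0.0268, 0.0668]]
0.114 63 [[-0.0256, 0.0903], [0.0272, 0.1428]]
scene 444 x [-0.023  0.009  0.032]
-0.114 114 [[-0.0215, -0.1378], [0.0317, -0.0845]]
-0.038 124 [[-0.1548, -0.0609], [0.0309, -0.0101]]
0.038 103 [[-0.0227, 0.0138], [0.0319, 0.0678]]
0.114 103 [[-0.0212, 0.09], [0.0311, 0.1414]]
```

```bash
cat > go.py <<'E'
import sys; from h import *
from scipy.spatial.transform import Rotation as Ro
def rel(p,phi=None,q=None,p0=None):
    o=sensors.get_obs(); w=o['orientation'] ; R=Ro.from_quat(np.r_[w[1:],w[0]]).as_matrix()
    f=np.rad2deg(np.arctan2(R[1,0],R[0,0])); s=R.T@(np.array(p)-o['ee_pos'])
    return s.round(4),(0 if phi is None else (f-phi+180)%360-180),f,o
if __name__=='__main__':
    a=[float(x) for x in sys.argv[1:]]; s,t,f,o=rel(a[:3],a[3] if len(a)>3 else None)
    print('shift',s,'turn',round(t,1),'phi',round(f,1),'pos',o['ee_pos'].round(4),'w',round(o['gripper_width'],4),'clk',o['clock'])
E
python3 go.py .429 .160 .22 44
```

```text
shift [ 0.456  -0.5103  0.0116] turn -18.6 phi 25.4 pos [ 0.2356 -0.4965  0.2305] w 0.0851 clk 0.1
```

Emit:
drive_tool(
  increments=[
    [0.55,[0.25,-0.28,0.01],-9],
    [0.55,[0.25,-0.28,0.01],-18.6],
    [0.55,[0.25,-0.28,0.01],-18.6],
    [0.55,[0.25,-0.28,0.01],-18.6],
    [0.55,[0.25,-0.28,0.01],-18.6],
    [0.55,[0.25,-0.28,0.01],-18.6],
    [0.55,[0.25,-0.28,0.01],-18.6],
    [0.55,[0.25,-0.28,0.01],-18.6],
    [0.55,[0.25,-0.28,0.01],-18.6],
    [0.55,[0.25,-0.28,0.01],-18.6],
  ],
)

```text
clock: 0.93
ee_pos: [0.3419, -0.1295, 0.2208]
orientation: [-0.002, 0.926, 0.378, 0.001]
force: [-1.6, -0.4, -0.5]
gripper_width: 0.0467
gripper_force: 0.0
```

```bash
python3 go.py .429 .160 .16 44
```

```text
shift [ 0.2646 -0.1456  0.062 ] turn 0.4 phi 44.4 pos [ 0.3419 -0.1295  0.2208] w 0.0467 clk 0.9333
```

Emit:
drive_tool(
  increments=[
    [0.55,[0.265,-0.146,0.062],0],
    [0.55,[0.265,-0.146,0.062],0],
    [0.55,[0.265,-0.146,0.062],0],
    [0.55,[0.265,-0.146,0.062],0],
    [0.55,[0.265,-0.146,0.062],0],
    [0.55,[0.265,-0.146,0.062],0],
    [0.55,[0.265,-0.146,0.062],0],
    [0.55,[0.265,-0.146,0.062],0],
    [0.55,[0.265,-0.146,0.062],0],
    [0.55,[0.265,-0.146,0.062],0],
  ],
)

```text
clock: 1.77
ee_pos: [0.4304, 0.1527, 0.1586]
orientation: [-0.0, 0.927, 0.376, -0.001]
force: [0.1, -0.6, 0.2]
gripper_width: 0.0473
gripper_force: 0.0
```

```bash
python3 - <<'E'
from h import *
im,d,W,c=cam('top','a1'); im2,_,_,_=cam('scene')
a=cv2.resize(im[130:240,130:260],(480,406)); b=cv2.resize(im2[140:260,280:400],(406,406))
cv2.imwrite('pics/a1c.png',np.hstack([a,b])[:,:790,::-1])
E
python3 go.py .429 .160 .062 44
```

```text
shift [ 0.0049 -0.0073  0.0972] turn -0.0 phi 44.0 pos [0.4306 0.1514 0.1592] w 0.0469 clk 1.8667
```

View pics/a1c.png

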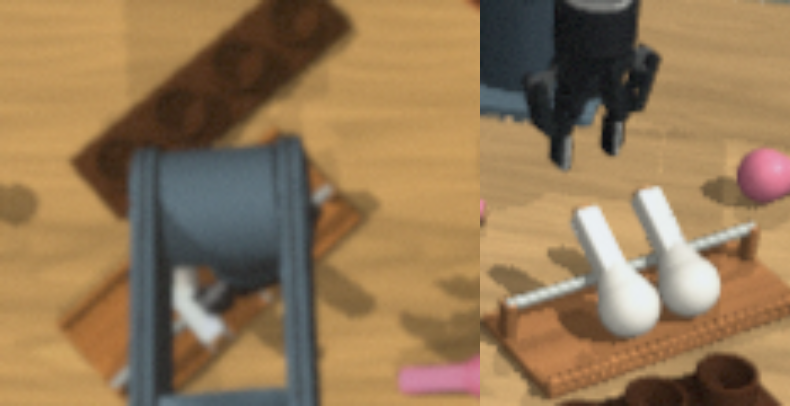

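Emit:
drive_tool(
  increments=[
    [0.55,[0.005,-0.007,0.03],0],
    [0.55,[0.005,-0.007,0.06],0],
    [0.55,[0.005,-0.007,0.085],0],
    [0.55,[0.005,-0.007,0.097],0],
    [0.55,[0.005,-0.007,0.097],0],
    [0.55,[0.005,-0.007,0.097],0],
  ],
)

```text
clock: 2.37
ee_pos: [0.4295, 0.1594, 0.0624]
orientation: [-0.0, 0.928, 0.373, -0.001]
force: [0.1, 0.7, -0.5]
gripper_width: 0.047
gripper_force: 0.0
```

```bash
python3 go.py .429 .160 .062 44; python3 go.py .429 .160 .18 44
```

```text
shift [-0.     -0.0008  0.0004] turn -0.1 phi 43.9 pos [0.4295 0.1594 0.0624] w 0.047 clk 2.3667
shift [-1.000e-04 -8.000e-04 -1.176e-01] turn -0.1 phi 43.9 pos [0.4295 0.1594 0.0624] w 0.047 clk 2.3667
```

Good. Close and lift slowly.

Emit:
drive_tool(
  increments=[
    [0.2,[0,0,0],0],
    [0,[0,0,0],0],
    [0,[0,0,0],0],
    [0,[0,0,0],0],
    [0,[0,0,-0.02],0],
    [0,[0,0,-0.05],0],
    [0,[0,0,-0.08],0],
    [0,[0,0,-0.11],0],
    [0,[0,0,-0.13],0],
    [0,[0,0,-0.13],0],
  ],
)

```text
clock: 3.2
ee_pos: [0.4322, 0.1612, 0.197]
orientation: [0.001, 0.927, 0.375, 0.004]
force: [1.4, 0.6, -2.3]
gripper_width: 0.0253
gripper_force: 59.7
```

```bash
python3 - <<'E'
from h import *
im2,_,_,_=cam('scene')
cv2.imwrite('pics/b1.png',cv2.resize(im2[90:270,240:400],(533,600))[:,:,::-1])
E
python3 go.py .429 .160 .18 44
```

```text
shift [-0.0022 -0.0007  0.0145] turn -0.0 phi 44.0 pos [0.431  0.1611 0.1945] w 0.0252 clk 3.25
```

View pics/b1.png

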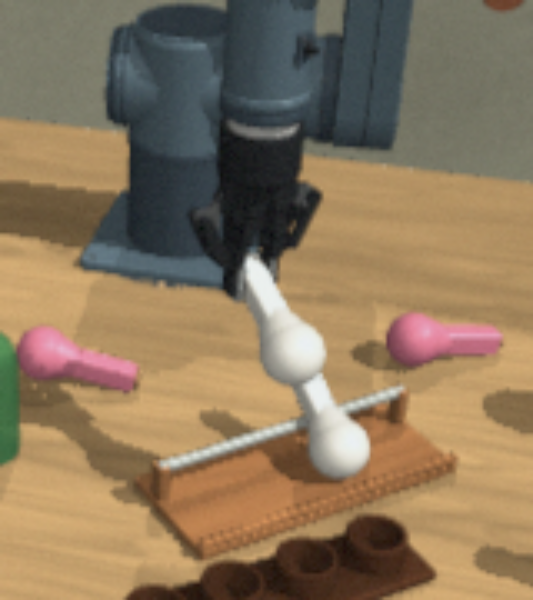

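```bash
cat >> fit.py <<'E'
def whitepts(im,W,lo=.015,hi=.3):
    hsv=cv2.cvtColor(im,cv2.COLOR_RGB2HSV); return W[(hsv[...,1]<60)&(hsv[...,2]>120)&(W[...,2]>lo)&(W[...,2]<hi)&(W[...,0]>.3)&(W[...,0]<.9)&(W[...,1]>-.2)&(W[...,1]<.5)]
def held(phi,tipoff=.019-.004):
    """angle of the held cruet: fit sphere of the bulb near the grasp point"""
    from go import rel
    im,d,W,c=cam('scene'); o=sensors.get_obs(); g=o['ee_pos']+[0,0,tipoff]
    P=whitepts(im,W); P=P[np.linalg.norm(P-g,axis=1)<.14]
    ph=np.deg2rad(phi); best=None
    for th in np.deg2rad([20,40,60,80]):
        c0=g+.085*np.array([np.cos(th)*np.cos(ph),np.cos(th)*np.sin(ph),-np.sin(th)])
        c,n=sphere(P,c0)
        if best is None or n>best[1]: best=(c,n)
    c=best[0]; r=c-g; u=r@[np.cos(ph),np.sin(ph),0]; w=r@[-np.sin(ph),np.cos(ph),0]
    print('bulb',c.round(4),best[1],'rel along',u.round(4),'side',w.round(4),'z',r[2].round(4),'angle',np.rad2deg(np.arctan2(-r[2],u)).round(1),'dist',np.linalg.norm(r).round(4)); return c,g
E
python3 -c "
from fit import *
held(44)"
```

```text
bulb [0.4842 0.2146 0.175 ] 329 rel along 0.0765 side 0.0008 z -0.0327 angle 23.2 dist 0.0832
```

Emit:
drive_tool(
  increments=[
    [0,[-0.03,0.008,0],0],
    [0,[-0.06,0.015,0],0],
    [0,[-0.09,0.015,0],0],
    [0,[-0.09,0.015,0.01],0],
    [0,[-0.09,0.015,0.04],0],
    [0,[-0.09,0.015,0.075],0],
    [0,[-0.09,0.015,0.105],0],
    [0,[-0.09,0.015,0.127],0],
    [0,[-0.09,0.015,0.127],0],
    [0,[-0.09,0.015,0.127],0],
  ],
)

```text
clock: 4.13
ee_pos: [0.3724, 0.0876, 0.0629]
orientation: [-0.002, 0.927, 0.374, -0.003]
force: [-0.3, -0.9, -0.8]
gripper_width: 0.0252
gripper_force: 59.4
```

```bash
python3 -c "
from fit import *
c,g=held(44,.025)
im,d,W,_=cam('top'); im2,_,Q,_=cam('scene')
# rail points: grey, h 0.045-.06 in the drainer frame
D=np.array([.4397,.219]);a=np.deg2rad(44);R=np.array([[np.cos(a),np.sin(a)],[-np.sin(a),np.cos(a)]])
print('bulb drainer',R@(c[:2]-D))
p=Q[(Q[...,2]>.045)&(Q[...,2]<.06)]; q=(p[:,:2]-D)@R.T; m=(abs(q[:,1]+.1)<.03)&(abs(q[:,0]+.02)<.02); print('rail x',np.percentile(q[m,0],[5,50,95]),m.sum())
m=(abs(q[:,1]-.1)<.03)&(abs(q[:,0]+.02)<.02); print('rail x',np.percentile(q[m,0],[5,50,95]),m.sum())
b=cv2.resize(im2[140:260,280:400],(600,600)); cv2.imwrite('pics/b2.png',b[:,:,::-1])
"; python3 go.py .429 .16 .06 44
```

```text
bulb [0.4252 0.1415 0.0469] 258 rel along 0.0744 side 0.0031 z -0.042 angle 29.4 dist 0.0855
bulb drainer [-0.06427963 -0.04563575]
rail x [-0.02167388 -0.01412541 -0.01034432] 62
rail x [-0.01809518 -0.01399831 -0.00891078] 50
shift [ 0.0889 -0.0149  0.0052] turn -0.0 phi 44.0 pos [0.3754 0.0876 0.0652] w 0.0256 clk 4.2833
```

View pics/b2.png

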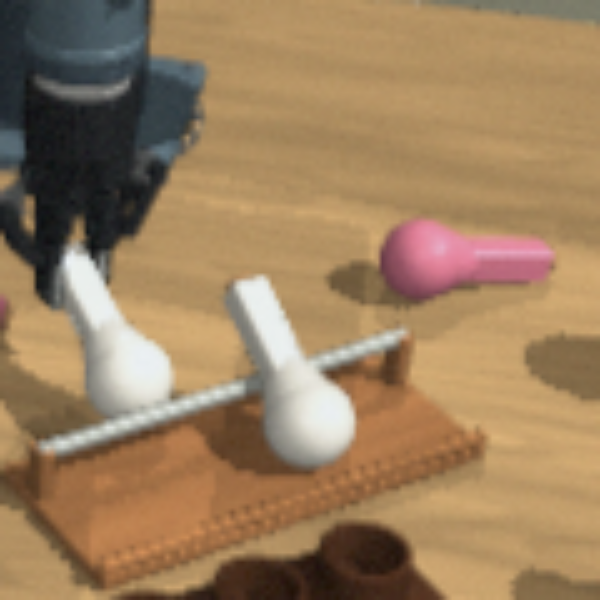

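Emit:
drive_tool(
  increments=[
    [0,[0.009,0,0],0],
    [0,[0.018,0,-0.01],0],
    [0,[0.029,0,-0.021],0],
    [0,[0.041,0,-0.03],0],
    [0,[0.055,0,-0.037],0],
    [0,[0.063,0,-0.04],0],
    [0,[0.07,0,-0.041],0],
    [0,[0.078,0,-0.042],0],
    [0,[0.086,0,-0.042],0],
    [0,[0.086,0,-0.042],0],
  ],
)

```text
clock: 5.12
ee_pos: [0.4354, 0.147, 0.1093]
orientation: [0.0, 0.927, 0.375, -0.002]
force: [-10.1, -9.2, 13.1]
gripper_width: 0.0254
gripper_force: 57.8
```

```bash
python3 -c "
from fit import *
c,g=held(44,.025)
"; python3 go.py .429 .16 .06 44
```

```text
bulb [0.4366 0.1519 0.0698] 267 rel along 0.0047 side 0.003 z -0.0642 angle 85.8 dist 0.0644
shift [ 0.005  -0.0141  0.0489] turn 0.1 phi 44.1 pos [0.4353 0.1465 0.1089] w 0.0249 clk 5.1667
```

Emit:
drive_tool(
  increments=[
    [0,[-0.006,0,-0.01],0],
    [0,[-0.006,0,-0.04],0],
    [0,[-0.006,0,-0.08],0],
    [0,[-0.006,0,-0.1],0],
    [0,[-0.006,0,-0.1],0],
    [0,[-0.006,0,-0.1],0],
  ],
)

```text
clock: 5.67
ee_pos: [0.4342, 0.1435, 0.2092]
orientation: [0.001, 0.927, 0.374, 0.003]
force: [0.1, -0.7, -2.4]
gripper_width: 0.0252
gripper_force: 57.9
```

```bash
cat >> fit.py <<'E'
def stand():
    """stand pose: ring centres from the rims, top view; returns centre, yaw, and seats along y"""
    im,d,W,c=cam('top'); V=cv2.cvtColor(im,cv2.COLOR_RGB2HSV)[...,2]
    m=(V<110)&(W[...,2]>.004)&(W[...,2]<.05)&(W[...,0]>.48)&(W[...,0]<.8)&(W[...,1]>.05)&(W[...,1]<.42)
    n,l=cv2.connectedComponents(cv2.morphologyEx(m.astype(np.uint8),cv2.MORPH_CLOSE,np.ones((5,5),np.uint8)))
    k=1+np.argmax([(l==i).sum() for i in range(1,n)]); p=W[(l==k)&m][:,:2].astype(np.float32); r=cv2.minAreaRect(p); return r,len(p)
E
python3 -c "
from fit import *
c,g=held(44,.025); print(stand())
im2,_,Q,_=cam('scene')
b=cv2.resize(im2[120:270,240:400],(533,500)); cv2.imwrite('pics/b3.png',b[:,:,::-1])
"; python3 go.py .654 .2 .18 44
```

```text
bulb [0.4363 0.1487 0.1698] 283 rel along 0.0061 side 0.0016 z -0.0628 angle 84.4 dist 0.0631
(((0.6284828186035156, 0.22320663928985596), (0.08657609671354294, 0.3103448450565338), 41.779930114746094), 1415)
shift [0.1993 0.1132 0.0257] turn -0.0 phi 44.0 pos [0.432  0.1431 0.2062] w 0.0253 clk 5.8167
```

View pics/b3.png

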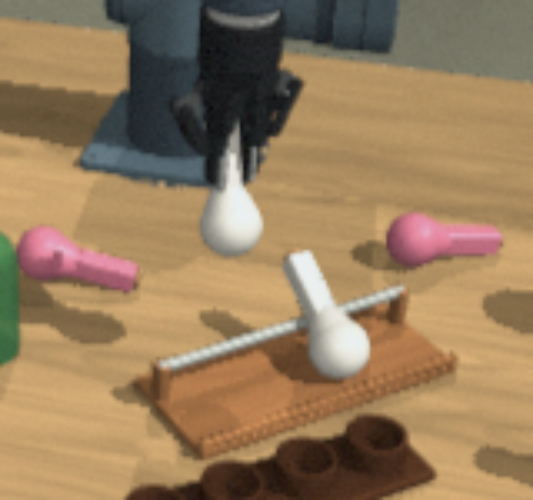

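Emit:
drive_tool(
  increments=[
    [0,[0.195,0.113,0],0],
    [0,[0.195,0.113,0],0],
    [0,[0.195,0.113,0],0],
    [0,[0.195,0.113,0.02],0],
    [0,[0.195,0.113,0.04],0],
    [0,[0.195,0.113,0.066],0],
    [0,[0.195,0.113,0.066],0],
    [0,[0.195,0.113,0.066],0],
    [0,[0.195,0.113,0.066],0],
    [0,[0.195,0.113,0.066],0],
  ],
)

```text
clock: 6.65
ee_pos: [0.6515, 0.1971, 0.1427]
orientation: [0.0, 0.927, 0.374, 0.001]
force: [-0.2, -0.2, -1.3]
gripper_width: 0.0246
gripper_force: 58.0
```

```bash
python3 -c "
from fit import *
c,g=held(44,.025)
a=np.deg2rad(41.7); s=np.array([.630,.2255])-.035*np.array([-np.sin(a),np.cos(a)]); print(s)
im,_,Q,_=cam('scene')
q=(Q[...,:2]-s); V=cv2.cvtColor(im,cv2.COLOR_RGB2HSV)[...,2]
m=(np.linalg.norm(q,axis=-1)<.04)&(abs(Q[...,2]-.038)<.006)&(V<120); 
e=Q[m][:,:2]; print(m.sum(),e.min(0),e.max(0),(np.percentile(e,3,axis=0)+np.percentile(e,97,axis=0))/2)
"; python3 go.py .651 .197 .098 44
```

```text
bulb [0.6526 0.2018 0.1042] 358 rel along 0.0039 side 0.0028 z -0.0644 angle 86.6 dist 0.0646
[0.65328306 0.19936766]
132 [0.62829645 0.17438038] [0.68528486 0.23028887] [0.65609452 0.2026006 ]
shift [-0.0009 -0.0006  0.046 ] turn -0.0 phi 44.0 pos [0.6519 0.1972 0.144 ] w 0.0249 clk 6.75
```

Emit:
drive_tool(
  increments=[
    [0,[0.0015,0.0015,0.02],0],
    [0,[0.0015,0.0015,0.035],0],
    [0,[0.0015,0.0015,0.042],0],
    [0,[0.0015,0.0015,0.046],0],
    [0,[0.0015,0.0015,0.046],0],
    [0,[0.0055,0.0015,0.046],0],
    [0,[0.0055,0.0015,0.046],0],
  ],
)

```text
clock: 7.33
ee_pos: [0.6555, 0.1996, 0.1025]
orientation: [0.001, 0.927, 0.375, 0.001]
force: [-12.5, -2.9, 24.1]
gripper_width: 0.025
gripper_force: 59.1
```

```bash
python3 -c "
from fit import *
c,g=held(44,.025)
"; python3 go.py .651 .197 .098 44
```

```text
bulb [0.6538 0.2017 0.0644] 332 rel along 0.0003 side 0.0027 z -0.063 angle 89.7 dist 0.0631
shift [-0.005  -0.0013  0.0044] turn 0.0 phi 44.0 pos [0.6554 0.1996 0.1024] w 0.025 clk 7.3833
```

Emit:
drive_tool(
  increments=[
    [0,[0,0,-0.003],0],
    [0,[0,0,-0.003],0],
    [0.3,[0,0,-0.003],0],
    [0.5,[0,0,-0.003],0],
    [0.5,[0,0,-0.003],0],
    [0.5,[0,0,-0.003],0],
  ],
)

```text
clock: 7.88
ee_pos: [0.6572, 0.1999, 0.0999]
orientation: [0.0, 0.927, 0.374, 0.001]
force: [1.2, -0.2, -0.3]
gripper_width: 0.0431
gripper_force: 0.0
```

```bash
python3 -c "
from fit import *
c,g=held(44,.025)
im2,_,Q,_=cam('scene')
b=cv2.resize(im2[160:300,240:400],(640,560)); cv2.imwrite('pics/b4.png',b[:,:,::-1])
"; python3 go.py .651 .197 .098 44
```

```text
bulb [0.6529 0.2016 0.064 ] 321 rel along -0.0018 side 0.0042 z -0.0604 angle 91.7 dist 0.0605
shift [-0.0062 -0.0021  0.0009] turn -0.0 phi 44.0 pos [0.6569 0.1998 0.0989] w 0.0427 clk 7.9833
```

View pics/b4.png

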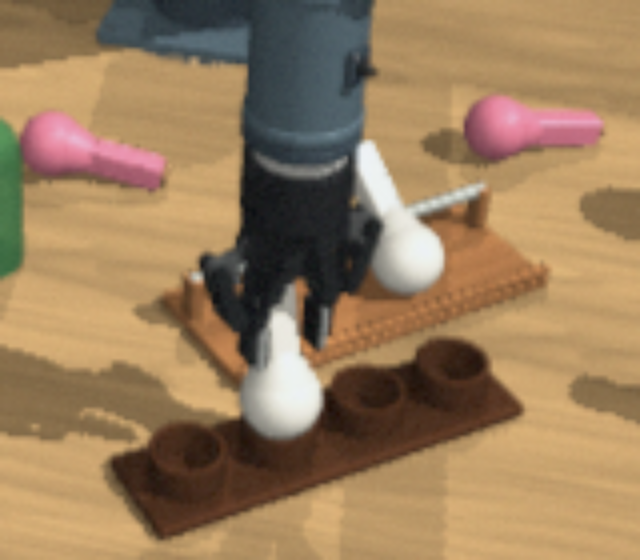

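Emit:
drive_tool(
  increments=[
    [0.55,[0,0,-0.03],0],
    [0.55,[0,0,-0.07],0],
    [0.55,[0,0,-0.1],0],
    [0.55,[-0.191,-0.198,-0.1],0],
    [0.55,[-0.191,-0.198,-0.1],0],
    [0.55,[-0.191,-0.198,-0.1],0],
    [0.55,[-0.191,-0.198,-0.09],0],
    [0.55,[-0.191,-0.198,-0.07],0],
    [0.55,[-0.191,-0.198,-0.055],0],
    [0.55,[-0.191,-0.198,-0.055],0],
  ],
)

```text
clock: 8.82
ee_pos: [0.3788, 0.2096, 0.1528]
orientation: [-0.0, 0.927, 0.374, 0.0]
force: [-1.0, 0.3, 0.1]
gripper_width: 0.0471
gripper_force: 0.0
```

Emit:
drive_tool(
  increments=[
    [0.55,[0,0,0],0],
    [0.55,[0,0,0],0],
    [0.55,[0,0,0],0],
  ],
)

```text
clock: 9.07
ee_pos: [0.383, 0.21, 0.1541]
orientation: [0.0, 0.927, 0.374, 0.001]
force: [0.1, 0.2, -0.1]
gripper_width: 0.0474
gripper_force: 0.0
```

```bash
python3 -c "
from fit import *
im,d,W,_=cam('scene'); P=whitepts(im,W)
print(sphere(P,(.4353,.2626,.044)), sphere(P,(.653,.2,.062)))
q=P[(abs(P[:,0]-.655)<.05)&(abs(P[:,1]-.2)<.05)&(P[:,2]>.11)]; print(np.median(q,0),q.max(0),len(q))
"; python3 go.py .3814 .2096 .0615 44
```

```text
(array([0.43525666, 0.26327959, 0.0451413 ]), 285) (array([0.65300343, 0.20102425, 0.06537874]), 337)
[0.64917914 0.19156775 0.13974301] [0.66228949 0.20928567 0.17028397] 208
shift [-0.0022 -0.0015  0.0928] turn -0.0 phi 44.0 pos [0.3837 0.21   0.1543] w 0.047 clk 9.1167
```

Emit:
drive_tool(
  increments=[
    [0.55,[-0.002,-0.0015,0.04],0],
    [0.55,[-0.002,-0.0015,0.08],0],
    [0.55,[-0.002,-0.0015,0.093],0],
    [0.55,[-0.002,-0.0015,0.093],0],
    [0.3,[-0.002,-0.0015,0.093],0],
    [0,[-0.002,-0.0015,0.093],0],
    [0,[-0.002,-0.0015,0.093],0],
    [0,[-0.002,-0.0015,0.093],0],
    [0,[-0.002,-0.0015,0.07],0],
    [0,[-0.002,-0.0015,0.04],0],
  ],
)

```text
clock: 9.95
ee_pos: [0.3776, 0.2089, 0.1128]
orientation: [-0.0, 0.927, 0.374, -0.002]
force: [0.2, 0.7, -2.2]
gripper_width: 0.0253
gripper_force: 59.9
```

Emit:
drive_tool(
  increments=[
    [0,[0,0,-0.03],0],
    [0,[-0.03,0.01,-0.05],0],
    [0,[-0.06,0.02,-0.05],0],
    [0,[-0.09,0.02,-0.04],0],
    [0,[-0.09,0.02,-0.01],0],
    [0,[-0.09,0.02,0.02],0],
    [0,[-0.09,0.02,0.04],0],
    [0,[-0.09,0.02,0.05],0],
    [0,[-0.09,0.02,0.05],0],
    [0,[-0.09,0.02,0.05],0],
  ],
)

```text
clock: 10.78
ee_pos: [0.3285, 0.1325, 0.0637]
orientation: [-0.0, 0.927, 0.374, -0.0]
force: [0.8, 0.5, -0.3]
gripper_width: 0.0256
gripper_force: 59.9
```

```bash
python3 -c "
from fit import *
c,g=held(44,.025)
D=np.array([.4397,.219]);a=np.deg2rad(44);R=np.array([[np.cos(a),np.sin(a)],[-np.sin(a),np.cos(a)]])
print('bulb drainer',R@(c[:2]-D))
im,d,W,_=cam('top','t2')
V=cv2.cvtColor(im,cv2.COLOR_RGB2HSV)
m=(V[...,1]<60)&(V[...,2]>120)&(abs(W[...,0]-.65)<.06)&(abs(W[...,1]-.2)<.06)&(W[...,2]>.03)
P=W[m]; print(sphere(P,(.653,.2,.062)))
t=P[P[:,2]>.14]; print('neck top',np.median(t,0),t.min(0),t.max(0),len(t))
H=V[...,0]; m=(abs(W[...,0]-.65)<.06)&(abs(W[...,1]-.2)<.06)&(W[...,2]>.15); t=W[m]; print('any top',np.median(t,0),len(t))
"; python3 go.py .3814 .2096 .0615 44
```

```text
bulb [0.3819 0.1863 0.047 ] 243 rel along 0.0753 side 0.002 z -0.0422 angle 29.3 dist 0.0864
bulb drainer [-0.0642708  0.0166645]
(array([0.65126741, 0.19569723, 0.06772185]), 85)
neck top [0.63088146 0.18756357 0.15920087] [0.61975777 0.1670182  0.14965654] [0.64925006 0.1988919  0.17569703] 32
any top [0.63265693 0.18378212 0.16240469] 53
shift [ 0.0908 -0.0193  0.003 ] turn -0.0 phi 44.0 pos [0.3295 0.1326 0.0644] w 0.0258 clk 10.8833
```

Emit:
drive_tool(
  increments=[
    [0,[0.009,0,0.002],0],
    [0,[0.018,0,-0.008],0],
    [0,[0.029,0,-0.019],0],
    [0,[0.041,0,-0.028],0],
    [0,[0.055,0,-0.035],0],
    [0,[0.063,0,-0.038],0],
    [0,[0.07,0,-0.04],0],
    [0,[0.08,0,-0.041],0],
    [0,[0.09,0,-0.041],0],
    [0,[0.09,0,-0.041],0],
  ],
)

```text
clock: 11.72
ee_pos: [0.393, 0.1947, 0.1055]
orientation: [0.001, 0.927, 0.375, -0.001]
force: [-4.1, -8.4, 4.2]
gripper_width: 0.0256
gripper_force: 57.1
```

Emit:
drive_tool(
  increments=[
    [0,[0,0,0],0],
    [0,[-0.008,0,-0.01],0],
    [0,[-0.008,0,-0.04],0],
    [0,[-0.008,0,-0.08],0],
    [0,[-0.008,0,-0.1],0],
    [0,[-0.008,0,-0.1],0],
    [0,[-0.008,0,-0.1],0],
  ],
)

```text
clock: 12.3
ee_pos: [0.3888, 0.1901, 0.2061]
orientation: [0.0, 0.927, 0.374, 0.002]
force: [-0.4, -0.2, -1.8]
gripper_width: 0.0252
gripper_force: 57.3
```

```bash
python3 -c "
from fit import *
c,g=held(44,.025)
im,d,W,_=cam('scene','s2')
"; python3 go.py .56 .3 .2 44
```

```text
bulb [0.3868 0.1909 0.1651] 274 rel along 0.0002 side 0.0013 z -0.0645 angle 89.9 dist 0.0645
shift [0.2012 0.0408 0.0034] turn -0.0 phi 44.0 pos [0.3869 0.1896 0.2036] w 0.0252 clk 12.4
```

Emit:
drive_tool(
  increments=[
    [0,[0.206,0.028,0],0],
    [0,[0.206,0.028,0],0],
    [0,[0.206,0.028,0],0],
    [0,[0.206,0.028,0.02],0],
    [0,[0.206,0.028,0.04],0],
    [0,[0.206,0.028,0.06],0],
    [0,[0.206,0.028,0.06],0],
    [0,[0.206,0.028,0.06],0],
    [0,[0.206,0.028,0.06],0],
    [0,[0.206,0.028,0.06],0],
  ],
)

```text
clock: 13.23
ee_pos: [0.555, 0.3121, 0.1455]
orientation: [0.0, 0.927, 0.374, 0.001]
force: [0.7, 0.8, -1.5]
gripper_width: 0.0253
gripper_force: 57.1
```

```bash
python3 -c "
from fit import *
c,g=held(44,.025)
a=np.deg2rad(41.7); s=np.array([.630,.2255])+.116*np.array([-np.sin(a),np.cos(a)]); print(s)
im,_,Q,_=cam('scene')
q=(Q[...,:2]-s); V=cv2.cvtColor(im,cv2.COLOR_RGB2HSV)[...,2]
m=(np.linalg.norm(q,axis=-1)<.04)&(abs(Q[...,2]-.038)<.006)&(V<120); 
e=Q[m][:,:2]; print(m.sum(),e.min(0),e.max(0),(np.percentile(e,3,axis=0)+np.percentile(e,97,axis=0))/2)
"; python3 go.py .5545 .313 .1 44
```

```text
bulb [0.5527 0.3135 0.1051] 306 rel along -0.001 side 0.0028 z -0.0659 angle 90.8 dist 0.066
[0.55283328 0.31211003]
123 [0.52443006 0.28883401] [0.58417379 0.34137166] [0.55468596 0.3152124 ]
shift [-0.0002 -0.0013  0.0462] turn -0.0 phi 44.0 pos [0.5554 0.3122 0.1462] w 0.025 clk 13.3333
```

Emit:
drive_tool(
  increments=[
    [0,[0.002,0,0.02],0],
    [0,[0.002,0,0.035],0],
    [0,[0.002,0,0.041],0],
    [0,[0.002,0,0.044],0],
    [0,[0.002,0,0.044],0],
    [0,[0.002,0,0.044],0],
    [0,[0.002,0,0.042],0],
    [0,[0.002,0,0.042],0],
  ],
)

```text
clock: 14.0
ee_pos: [0.5552, 0.314, 0.1053]
orientation: [-0.001, 0.927, 0.374, 0.0]
force: [-6.4, -0.3, 9.2]
gripper_width: 0.0253
gripper_force: 58.2
```

```bash
python3 -c "
from fit import *
c,g=held(44,.025)
"; python3 go.py .5545 .313 .1 44
```

```text
bulb [0.5527 0.315  0.0648] 299 rel along -0.0012 side 0.0025 z -0.0655 angle 91.0 dist 0.0655
shift [-0.0012  0.0002  0.0053] turn -0.0 phi 44.0 pos [0.5552 0.314  0.1053] w 0.0248 clk 14.05
```

Emit:
drive_tool(
  increments=[
    [0,[-0.0015,-0.0015,0],0],
    [0,[-0.0015,-0.0015,0],0],
    [0.35,[-0.0015,-0.0015,0],0],
    [0.5,[-0.0015,-0.0015,0],0],
    [0.5,[-0.0015,-0.0015,0],0],
    [0.5,[-0.0015,-0.0015,0],0],
    [0.5,[-0.0015,-0.0015,-0.03],0],
    [0.5,[-0.0015,-0.0015,-0.07],0],
    [0.5,[-0.0015,-0.0015,-0.1],0],
    [0.5,[-0.0015,-0.0015,-0.1],0],
  ],
)

```text
clock: 14.88
ee_pos: [0.558, 0.315, 0.21]
orientation: [0.0, 0.927, 0.374, 0.006]
force: [0.2, 1.2, 1.3]
gripper_width: 0.0424
gripper_force: 0.0
```

Emit:
drive_tool(
  increments=[
    [0.5,[-0.08,0,-0.03],0],
    [0.5,[-0.2,0,-0.03],0],
    [0.5,[-0.2,0,-0.03],0],
    [0.5,[-0.2,0,-0.03],0],
    [0.5,[-0.2,0,-0.03],0],
    [0.5,[-0.2,0,-0.03],0],
    [0.5,[-0.2,0,-0.03],0],
    [0.5,[-0.2,0,-0.03],0],
  ],
)

```text
clock: 15.55
ee_pos: [0.4112, 0.175, 0.2327]
orientation: [0.0, 0.927, 0.374, 0.001]
force: [0.3, 0.3, 0.2]
gripper_width: 0.0427
gripper_force: 0.0
```

```bash
cat >> fit.py <<'E'
def upright():
    for cm in('scene','top'):
        im,d,W,_=cam(cm); P=whitepts(im,W)
        for s in((.653,.2,.062),(.553,.314,.062)):
            q=P[np.linalg.norm(P[:,:2]-s[:2],axis=1)<.075]; c,n=sphere(q,s)
            z0=c[2]
            def f(v): # square-ish neck: distance to the axis about 13-15 mm
                ax=np.array([v[0],v[1],1]); ax/=np.linalg.norm(ax); r=t-c; return np.linalg.norm(r-np.outer(r@ax,ax),axis=1)-.0142
            t=q[(q[:,2]>z0+.045)&(q[:,2]<z0+.1)]
            if len(t)<8: print(cm,c.round(4),n,'no neck');continue
            r=least_squares(f,[0,0],loss='soft_l1',f_scale=.002); print(cm,'bulb',c.round(4),n,'tilt xy rad',r.x.round(3),len(t),'rms',np.sqrt(np.mean(r.fun**2)).round(4))
E
python3 -c "
from fit import *
upright()
im,d,W,_=cam('scene'); b=cv2.resize(im[140:300,260:400],(525,600)); cv2.imwrite('pics/b5.png',b[:,:,::-1])
print(stand())
"; python3 go.py .5545 .313 .1 44
```

```text
scene bulb [0.6531 0.2008 0.0644] 328 tilt xy rad [ 0.063 -0.055] 209 rms 0.007
scene bulb [0.552  0.3149 0.0664] 309 tilt xy rad [-0.137 -0.122] 191 rms 0.0023
top bulb [0.6512 0.1962 0.067 ] 80 tilt xy rad [-0.164 -0.158] 28 rms 0.0023
top bulb [0.5497 0.3107 0.0662] 38 tilt xy rad [-0.117 -0.111] 10 rms 0.0027
(((0.6476932168006897, 0.19880768656730652), (0.09089069068431854, 0.24686560034751892), 41.91244888305664), 1084)
shift [0.1987 0.0006 0.1319] turn 0.0 phi 44.0 pos [0.4112 0.1754 0.232 ] w 0.0429 clk 15.75
```

View pics/b5.png

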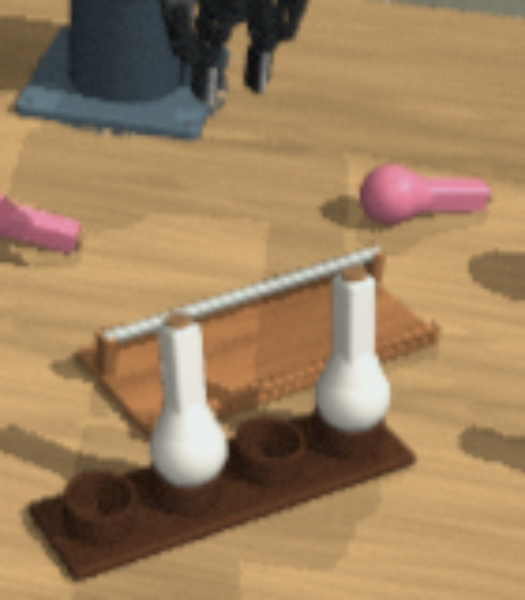

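Emit:
drive_tool(
  increments=[
    [0,[0.1245,0.15,0.03],0],
    [0,[0.1245,0.15,0.05],0],
    [0,[0.1245,0.15,0.088],0],
    [0,[0.1245,0.15,0.088],0],
    [0,[0.1245,0.15,0.088],0],
    [0,[0.1245,0.15,0.088],0],
    [0,[0.1245,0.15,0.088],0],
    [0,[0.1245,0.15,0.088],0],
  ],
)

```text
clock: 16.42
ee_pos: [0.6037, 0.1537, 0.143]
orientation: [-0.001, 0.927, 0.374, -0.001]
force: [0.0, -0.8, 1.2]
gripper_width: 0.0
gripper_force: 0.0
```

```bash
python3 go.py .6355 .182 .144 44
```

```text
shift [ 0.0425  0.0017 -0.0011] turn -0.0 phi 44.0 pos [0.6037 0.1537 0.143 ] w 0.0 clk 16.4167
```

Emit:
drive_tool(
  increments=[
    [0,[0.012,0.002,0],0],
    [0,[0.018,0.002,0],0],
    [0,[0.023,0.002,0],0],
    [0,[0.028,0.002,0],0],
    [0,[0.033,0.002,0],0],
    [0,[0.037,0.002,0],0],
    [0,[0.04,0.002,0],0],
    [0,[0.042,0.002,0],0],
    [0,[0.042,0.002,0],0],
    [0,[0.0,0.002,0],0],
  ],
)

```text
clock: 17.25
ee_pos: [0.6098, 0.1551, 0.1433]
orientation: [-0.0, 0.927, 0.375, 0.002]
force: [1.0, -0.9, 0.1]
gripper_width: -0.0002
gripper_force: 0.0
```

Emit:
drive_tool(
  increments=[
    [0,[0.0,-0.04,0],0],
    [0,[0.0,-0.08,0],0],
    [0,[0.006,-0.12,0],0],
    [0,[0.006,-0.15,0],0],
    [0,[0.006,-0.15,0],0],
    [0,[0.006,-0.15,0],0],
  ],
)

```text
clock: 17.75
ee_pos: [0.5049, 0.2653, 0.1445]
orientation: [0.0, 0.927, 0.376, 0.0]
force: [0.4, -1.2, 0.6]
gripper_width: -0.0
gripper_force: 0.0
```

```bash
python3 -c "
from fit import *
upright()"; python3 go.py .5355 .2955 .144 44
```

```text
scene bulb [0.6528 0.2016 0.0659] 315 tilt xy rad [-0.015 -0.023] 188 rms 0.0019
scene bulb [0.5521 0.3151 0.0654] 300 tilt xy rad [-0.142 -0.127] 196 rms 0.0062
top bulb [0.6576 0.1973 0.072 ] 53 tilt xy rad [-0.051 -0.001] 23 rms 0.0025
top [0.553 0.314 0.062] 0 no neck
shift [ 0.0427 -0.0026  0.0005] turn -0.0 phi 44.0 pos [0.5066 0.264  0.1445] w 0.0002 clk 17.85
```

Emit:
drive_tool(
  increments=[
    [0,[0.012,-0.002,0],0],
    [0,[0.018,-0.002,0],0],
    [0,[0.023,-0.002,0],0],
    [0,[0.028,-0.002,0],0],
    [0,[0.033,-0.002,0],0],
    [0,[0.037,-0.002,0],0],
    [0,[0.04,-0.002,0],0],
    [0,[0.043,-0.002,0],0],
    [0,[0.043,-0.002,0],0],
    [0,[0.0,-0.002,-0.02],0],
  ],
)

```text
clock: 18.68
ee_pos: [0.5099, 0.2711, 0.1563]
orientation: [-0.001, 0.927, 0.375, -0.003]
force: [-0.1, -1.2, -0.5]
gripper_width: -0.0
gripper_force: 0.0
```

Emit:
drive_tool(
  increments=[
    [0.5,[-0.04,0,-0.04],0],
    [0.5,[-0.1,0.04,-0.1],0],
    [0.7,[-0.15,0.1,-0.13],0],
    [0.7,[-0.15,0.16,-0.13],0],
    [0.7,[-0.15,0.2,-0.13],0],
    [0.7,[-0.15,0.2,-0.13],0],
    [0.7,[-0.15,0.2,-0.13],0],
    [0.7,[-0.15,0.2,-0.13],0],
  ],
)

```text
clock: 19.35
ee_pos: [0.5414, 0.0164, 0.2937]
orientation: [0.002, 0.928, 0.373, 0.001]
force: [0.6, 0.9, -0.5]
gripper_width: 0.0599
gripper_force: 0.0
```

```bash
cat >> fit.py <<'E'
def carafes(seeds=((.625,-.097),(.484,-.086))):
    for cm in('scene','top'):
        im,d,W,_=cam(cm); hsv=cv2.cvtColor(im,cv2.COLOR_RGB2HSV); G=W[(hsv[...,0]>45)&(hsv[...,0]<90)&(hsv[...,1]>80)&(W[...,2]<.25)]
        for s in seeds:
            q=G[np.linalg.norm(G[:,:2]-s,axis=1)<.07]
            out=[]
            for lo,hi,r in((.15,.185,.013),(.01,.105,.032)):
                t=q[(q[:,2]>lo)&(q[:,2]<hi)][:,:2]
                if len(t)<8: out.append('none'); continue
                c=least_squares(lambda c:np.linalg.norm(t-c,axis=1)-r,s,loss='soft_l1',f_scale=.002).x; out.append((c.round(4),len(t)))
            print(cm,'neck',out[0],'body',out[1])
E
python3 -c "
from fit import *
upright(); carafes()
W=cam('top','t3')[2]; v,c,prof=cradle(W); print('cradle',v[:2].round(4),np.rad2deg(v[2]),v[3].round(4),c)
W=cam('scene','t4')[2]; v,c,prof=cradle(W); print('cradle',v[:2].round(4),np.rad2deg(v[2]),v[3].round(4),c)
"; python3 go.py .484 -.086 .144 23
```

```text
scene bulb [0.6535 0.2019 0.067 ] 318 tilt xy rad [-0.024 -0.026] 188 rms 0.002
scene bulb [0.5524 0.3159 0.0652] 286 tilt xy rad [-0.018 -0.009] 183 rms 0.0021
top bulb [0.6585 0.198  0.0718] 54 tilt xy rad [-0.052 -0.002] 26 rms 0.0028
top bulb [0.5556 0.3137 0.0676] 100 tilt xy rad [-0.033 -0.007] 28 rms 0.0026
scene neck (array([ 0.6288, -0.0959]), 71) body (array([ 0.6286, -0.096 ]), 358)
scene neck (array([ 0.484 , -0.0844]), 58) body (array([ 0.4835, -0.0845]), 408)
top neck (array([ 0.6294, -0.0972]), 15) body (array([ 0.6294, -0.0982]), 38)
top neck (array([ 0.4836, -0.0866]), 14) body (array([ 0.4846, -0.0859]), 14)
cradle [ 0.4649 -0.2563] -67.39468929131434 0.0366 0.009868432425033625
cradle [ 0.7413 -0.6368] -58.079488247342766 -0.2741 0.013098000000000002
shift [-0.1146  0.0405  0.1473] turn 21.0 phi 44.0 pos [0.5384 0.0226 0.2913] w 0.0597 clk 19.65
```

Emit:
drive_tool(
  increments=[
    [0.7,[-0.03,0.01,0],-7],
    [0.7,[-0.06,0.02,0],-14],
    [0.7,[-0.114,0.04,0],-21],
    [0.7,[-0.114,0.04,0],-28],
    [0.7,[-0.114,0.04,0],-35],
    [0.7,[-0.114,0.04,0],-42],
    [0.7,[-0.114,0.04,0.02],-49],
    [0.7,[-0.114,0.04,0.04],-56],
    [0.7,[-0.114,0.04,0.04],-63],
    [0.7,[-0.114,0.04,0.04],-69],
  ],
)

```text
clock: 20.48
ee_pos: [0.4837, -0.0845, 0.2501]
orientation: [-0.002, 0.549, 0.836, -0.0]
force: [-0.2, -0.7, 0.2]
gripper_width: 0.0598
gripper_force: 0.0
```

Emit:
drive_tool(
  increments=[
    [0.7,[0,0,0],0],
    [0.7,[0,0,0],0],
  ],
)

```text
clock: 20.65
ee_pos: [0.4848, -0.0853, 0.2517]
orientation: [-0.0, 0.553, 0.833, 0.0]
force: [-1.4, 0.2, -0.6]
gripper_width: 0.0595
gripper_force: 0.0
```

```bash
python3 go.py .484 -.0855 .143 112.6; python3 -c "
from h import *
print(np.rad2deg(sensors.get_obs()['joints']))
import numpy as np
e=np.array([.384,-.923]);O=(.052,.018)
for g in (70,60,50,40,30,20,10,0):
    G=np.deg2rad(g);m=.005*g/70; xi=.032*np.sin(G)+m+.168*np.cos(G); n=.032*np.sqrt(1+np.cos(G)**2)+.168*np.sin(G)
    print(g,'P X',round(O[0]-.94*xi+.342*n,4),'TCPz',round(O[1]+.342*xi+.94*n-.025,4))
"
```

```text
shift [ 1.000e-04 -8.000e-04  1.087e-01] turn 0.3 phi 112.9 pos [ 0.4848 -0.0853  0.2517] w 0.0595 clk 20.65
[-2.29961545e+01  8.04546060e+00  9.35945784e+01  1.07411466e-02
  7.83872167e+01 -4.59013398e+01]
70 P X 0.0306 TCPz 0.2048
60 P X 0.005 TCPz 0.2031
50 P X -0.0189 TCPz 0.1963
40 P X -0.0403 TCPz 0.1844
30 P X -0.0586 TCPz 0.1677
20 P X -0.0734 TCPz 0.1465
10 P X -0.0841 TCPz 0.1214
0 P X -0.0904 TCPz 0.093
```

Emit:
drive_tool(
  increments=[
    [0.7,[0,0,0.04],0],
    [0.7,[0,0,0.08],0],
    [0.7,[0,0,0.108],0],
    [0.7,[0,0,0.109],0],
    [0.7,[0,0,0.109],0],
    [0.3,[0,0,0.109],0],
    [0,[0,0,0.109],0],
    [0,[0,0,0.109],0],
    [0,[0,0,0.109],0],
    [0,[0,0,0.109],0],
  ],
)

```text
clock: 21.48
ee_pos: [0.4864, -0.0873, 0.1452]
orientation: [0.002, 0.552, 0.834, 0.0]
force: [-0.1, 0.1, 7.2]
gripper_width: 0.0247
gripper_force: 58.8
```

Emit:
drive_tool(
  increments=[
    [0,[0,0,-0.03],0],
    [0,[0,0,-0.06],0],
    [0,[0,0,-0.1],0],
    [0,[0,0,-0.14],0],
    [0,[0,0,-0.14],0],
    [0,[0,0,-0.14],0],
  ],
)

```text
clock: 21.98
ee_pos: [0.4864, -0.0872, 0.2861]
orientation: [0.003, 0.552, 0.834, 0.001]
force: [0.6, -0.4, -2.6]
gripper_width: 0.0248
gripper_force: 60.1
```

```bash
python3 -c "
from fit import *
W=cam('top','t5')[2]; v,c,prof=cradle(W); print('cradle',v[:2].round(4),np.rad2deg(v[2]),v[3].round(4),c)
carafes(((.4845,-.0853),))"; python3 go.py .521 -.266 .28 112.6
```

```text
cradle [ 0.459 -0.243] -67.25511825827316 0.0416 0.007632186944555417
scene neck (array([ 0.5019, -0.0763]), 175) body none
top neck none body none
shift [-0.1799 -0.036   0.001 ] turn 0.4 phi 113.0 pos [ 0.484  -0.0863  0.2814] w 0.0247 clk 22.1333
```

Emit:
drive_tool(
  increments=[
    [0,[-0.04,-0.01,0],0],
    [0,[-0.08,-0.02,0],0],
    [0,[-0.12,-0.036,0],0],
    [0,[-0.16,-0.036,0],0],
    [0,[-0.18,-0.036,0],0],
    [0,[-0.18,-0.036,0.01],0],
    [0,[-0.18,-0.036,0.03],0],
    [0,[-0.18,-0.036,0.05],0],
    [0,[-0.18,-0.036,0.05],0],
    [0,[-0.18,-0.036,0.05],0],
  ],
)

```text
clock: 22.97
ee_pos: [0.5207, -0.265, 0.2302]
orientation: [-0.003, 0.552, 0.834, 0.0]
force: [0.0, -0.3, -2.2]
gripper_width: 0.0246
gripper_force: 59.7
```

```bash
python3 -c "
from fit import *
im,d,W,_=cam('scene'); b=cv2.resize(im[110:250,120:260],(600,600)); cv2.imwrite('pics/c1.png',b[:,:,::-1])
"; python3 go.py .521 -.266 .205 112.6
```

```text
shift [-0.0001 -0.0007  0.027 ] turn 0.4 phi 113.0 pos [ 0.5217 -0.2657  0.232 ] w 0.0248 clk 23.0167
```

View pics/c1.png

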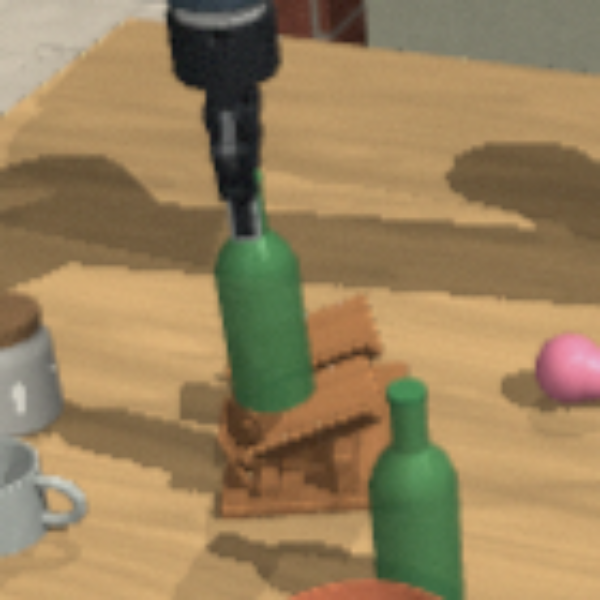

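Emit:
drive_tool(
  increments=[
    [0,[-0.01,-0.001,0.008],0],
    [0,[-0.01,-0.001,0.015],0],
    [0,[-0.01,-0.001,0.021],0],
    [0,[-0.01,-0.001,0.026],0],
    [0,[-0.01,-0.001,0.026],0],
  ],
)

```text
clock: 23.43
ee_pos: [0.5257, -0.2765, 0.2097]
orientation: [0.002, 0.552, 0.834, -0.0]
force: [-2.7, 2.1, 11.6]
gripper_width: 0.025
gripper_force: 61.4
```

```bash
python3 go.py .521 -.266 .205 112.6
```

```text
shift [ 0.0115 -0.0002  0.0046] turn 0.4 phi 113.0 pos [ 0.5257 -0.2765  0.2097] w 0.025 clk 23.4333
```

Emit:
drive_tool(
  increments=[
    [0,[0.012,0,0],0],
    [0,[0.024,0,0.001],0],
    [0,[0.036,0,0.003],0],
    [0,[0.048,0,0.006],0],
    [0,[0.06,0,0.01],0],
    [0,[0.071,0,0.015],0],
    [0,[0.071,0,0.015],0],
  ],
)

```text
clock: 24.02
ee_pos: [0.4982, -0.2098, 0.1952]
orientation: [0.003, 0.552, 0.834, -0.0]
force: [-0.1, -0.9, 8.3]
gripper_width: 0.0246
gripper_force: 62.9
```

```bash
python3 -c "
from fit import *
im,d,W,_=cam('scene'); b=cv2.resize(im[110:250,120:260],(500,500)); cv2.imwrite('pics/c2.png',b[:,:,::-1])
"; python3 go.py .521 -.266 .205 112.6
```

```text
shift [-0.0598 -0.001  -0.0097] turn 0.5 phi 113.1 pos [ 0.4985 -0.2106  0.1949] w 0.0247 clk 24.0667
```

View pics/c2.png

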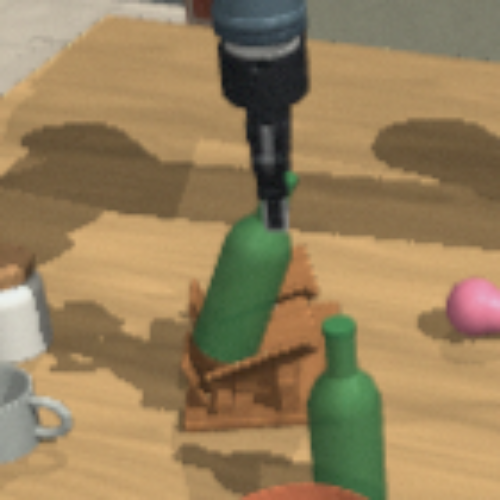

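Emit:
drive_tool(
  increments=[
    [0,[0.01,0,0.007],0],
    [0,[0.02,0,0.015],0],
    [0,[0.029,0,0.023],0],
    [0,[0.036,0,0.034],0],
    [0,[0.043,0,0.045],0],
    [0,[0.049,0,0.057],0],
    [0,[0.054,0,0.07],0],
    [0,[0.057,0,0.082],0],
    [0,[0.057,0,0.082],0],
  ],
)

```text
clock: 24.82
ee_pos: [0.4745, -0.1569, 0.1086]
orientation: [-0.0, 0.552, 0.834, 0.0]
force: [2.0, 0.5, 1.6]
gripper_width: 0.0245
gripper_force: 59.4
```

```bash
python3 -c "
from fit import *
im,d,W,_=cam('scene','s6'); b=cv2.resize(im[110:250,120:260],(500,500)); cv2.imwrite('pics/c3.png',b[:,:,::-1])
"; python3 go.py .521 -.266 .205 112.6
```

```text
shift [-0.1178 -0.0002 -0.0954] turn 0.4 phi 113.0 pos [ 0.4751 -0.1575  0.1096] w 0.0249 clk 24.8667
```

View pics/c3.png

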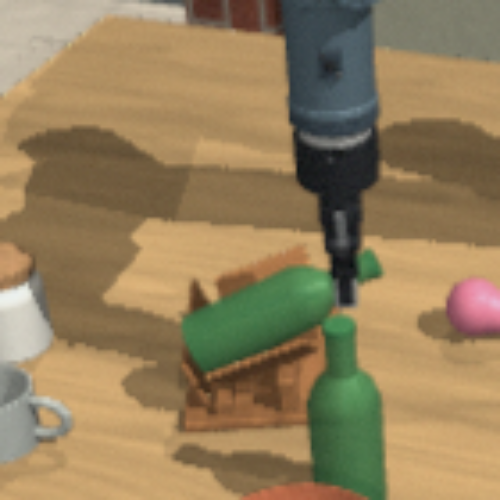

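Emit:
drive_tool(
  increments=[
    [0,[0.003,0,0.008],0],
    [0,[0.003,0,0.014],0],
    [0,[0.003,0,0.016],0],
    [0,[-0.003,0,0.018],0],
    [0,[-0.006,0,0.019],0],
    [0,[-0.006,0,0.019],0],
  ],
)

```text
clock: 25.37
ee_pos: [0.4776, -0.1605, 0.0921]
orientation: [-0.002, 0.553, 0.833, 0.003]
force: [-0.4, 15.6, 18.7]
gripper_width: 0.0248
gripper_force: 60.2
```

```bash
cat >> fit.py <<'E'
def lying(c0,n0,cams=('scene','top')):
    """fit the axis of a lying carafe: body cylinder r 32; report axis and extent"""
    for cm in cams:
        im,d,W,_=cam(cm); hsv=cv2.cvtColor(im,cv2.COLOR_RGB2HSV); G=W[(hsv[...,0]>45)&(hsv[...,0]<90)&(hsv[...,1]>80)&(W[...,2]<.25)]
        b=np.array(c0);a=np.array(n0)-b; a/=np.linalg.norm(a)
        r=G-b; s=r@a; q=G[(s>-.02)&(s<.21)&(np.linalg.norm(r-np.outer(s,a),axis=1)<.06)]
        e=np.array([a[1],-a[0],0]); e/=np.linalg.norm(e); f=np.cross(a,e)
        def ax(v): 
            A=a+v[2]*e+v[3]*f; return b+v[0]*e+v[1]*f,A/np.linalg.norm(A)
        def res(v):
            B,A=ax(v); r=q-B; s=r@A; rad=np.where(s<.112,.032,np.where(s>.143,.013,.032-(s-.112)/.031*.019)); return np.linalg.norm(r-np.outer(s,A),axis=1)-rad
        R=least_squares(res,[0,0,0,0],loss='soft_l1',f_scale=.003); B,A=ax(R.x); s=(q-B)@A
        print(cm,len(q),'base pt',B.round(4),'axis',A.round(3),'elev',np.rad2deg(np.arcsin(A[2])).round(1),'s range',np.percentile(s,[1,99]).round(4),'rms',np.sqrt(np.mean(R.fun**2)).round(4))
E
python3 -c "
from fit import *
lying((.535,-.30,.061),(.477,-.161,.115))
"; python3 go.py .521 -.266 .205 112.6
```

```text
scene 731 base pt [ 0.5343 -0.2999  0.06  ] axis [-0.34   0.87   0.357] elev 20.9 s range [0.0087 0.1955] rms 0.0038
top 52 base pt [ 0.5408 -0.2985  0.0633] axis [-0.435  0.833  0.341] elev 20.0 s range [0.0106 0.1971] rms 0.0034
shift [-0.1136 -0.0007 -0.1135] turn 0.3 phi 112.9 pos [ 0.4776 -0.1604  0.0921] w 0.0245 clk 25.4667
```

Emit:
drive_tool(
  increments=[
    [0,[0.001,0,-0.001],0],
    [0.3,[0.001,0,-0.001],0],
    [0.6,[0.001,0,-0.001],0],
    [0.7,[0.001,0,-0.001],0],
    [0.7,[0.001,0,-0.001],0],
    [0.7,[0.001,0,-0.03],0],
    [0.7,[0.001,0,-0.07],0],
    [0.7,[0.001,0,-0.11],0],
    [0.7,[0.001,0,-0.15],0],
    [0.7,[0.001,0,-0.17],0],
  ],
)

```text
clock: 26.3
ee_pos: [0.4783, -0.1639, 0.2656]
orientation: [0.003, 0.552, 0.834, -0.0]
force: [0.9, -1.0, 0.1]
gripper_width: 0.0598
gripper_force: 0.0
```

```bash
python3 -c "
from fit import *
lying((.535,-.30,.061),(.477,-.161,.115))
carafes(((.629,-.097),))
"; python3 go.py .629 -.097 .25 113
```

```text
scene 778 base pt [ 0.5342 -0.3     0.06  ] axis [-0.343  0.871  0.352] elev 20.6 s range [0.0084 0.1942] rms 0.0036
top 126 base pt [ 0.5388 -0.2985  0.0613] axis [-0.386  0.857  0.343] elev 20.0 s range [0.0674 0.1955] rms 0.0033
scene neck (array([ 0.6289, -0.0963]), 72) body (array([ 0.6285, -0.0959]), 355)
top neck (array([ 0.6288, -0.0981]), 17) body (array([ 0.6293, -0.098 ]), 29)
shift [0.0015 0.1659 0.0106] turn -0.1 phi 112.9 pos [ 0.4768 -0.163   0.2606] w 0.0596 clk 26.5
```

Emit:
drive_tool(
  increments=[
    [0.7,[0.001,0.166,0.01],0],
    [0.7,[0.001,0.166,0.01],0],
    [0.7,[0.001,0.166,0.01],0],
    [0.7,[0.001,0.166,0.01],0],
    [0.7,[0.001,0.166,0.01],0],
    [0.7,[0.001,0.166,0.01],0],
    [0.7,[0.001,0.166,0.01],0],
    [0.7,[0.001,0.166,0.01],0],
  ],
)

```text
clock: 27.17
ee_pos: [0.6282, -0.0976, 0.2498]
orientation: [-0.001, 0.552, 0.834, -0.001]
force: [-0.2, 0.0, 0.1]
gripper_width: 0.0598
gripper_force: 0.0
```

```bash
python3 go.py .629 -.097 .145 113
```

```text
shift [1.000e-04 1.200e-03 1.048e-01] turn -0.1 phi 112.9 pos [ 0.6282 -0.0976  0.2498] w 0.0598 clk 27.1667
```

Emit:
drive_tool(
  increments=[
    [0.7,[0,0.001,0.04],0],
    [0.7,[0,0.001,0.08],0],
    [0.7,[0,0.001,0.105],0],
    [0.7,[0,0.001,0.105],0],
    [0.5,[0,0.001,0.105],0],
    [0.2,[0,0.001,0.105],0],
    [0,[0,0.001,0.105],0],
    [0,[0,0.001,0.105],0],
    [0,[0,0.001,0.105],0],
    [0,[0,0.001,0.105],0],
  ],
)

```text
clock: 28.0
ee_pos: [0.6319, -0.0977, 0.1492]
orientation: [0.003, 0.552, 0.834, 0.0]
force: [-1.7, -1.3, 7.1]
gripper_width: 0.0246
gripper_force: 59.7
```

Emit:
drive_tool(
  increments=[
    [0,[0,0,-0.03],0],
    [0,[0,0,-0.07],0],
    [0,[0,0,-0.11],0],
    [0,[0,0,-0.15],0],
    [0,[0,0,-0.17],0],
    [0,[0,0,-0.17],0],
    [0,[0,0,-0.17],0],
  ],
)

```text
clock: 28.58
ee_pos: [0.631, -0.0968, 0.3176]
orientation: [0.002, 0.552, 0.834, 0.001]
force: [0.7, 0.4, -2.9]
gripper_width: 0.0244
gripper_force: 60.1
```

```bash
python3 go.py .437 -.3134 .315 113; python3 -c "
from fit import *
lying((.535,-.30,.061),(.477,-.161,.115))
W=cam('top','t7')[2]; v,c,prof=cradle(W); print('cradle',v[:2].round(4),np.rad2deg(v[2]),v[3].round(4),c)
"
```

```text
shift [-0.1237 -0.2632  0.0021] turn -0.0 phi 113.0 pos [ 0.631  -0.0968  0.3176] w 0.0244 clk 28.5833
scene 583 base pt [ 0.5343 -0.2997  0.0594] axis [-0.351  0.862  0.365] elev 21.4 s range [0.0089 0.1281] rms 0.0028
top 605 base pt [ 0.5344 -0.2998  0.0599] axis [-0.358  0.862  0.359] elev 21.1 s range [0.0105 0.1945] rms 0.0036
cradle [ 0.6325 -0.762 ] -63.36508499738615 -0.1536 0.007098000000000003
```

Emit:
drive_tool(
  increments=[
    [0,[-0.02,-0.03,0],0],
    [0,[-0.06,-0.1,0],0],
    [0,[-0.124,-0.263,0],0],
    [0,[-0.124,-0.263,0],0],
    [0,[-0.124,-0.263,0],0],
    [0,[-0.124,-0.263,0],0],
    [0,[-0.124,-0.263,0],0],
    [0,[-0.124,-0.263,0],0],
    [0,[-0.124,-0.263,0],0],
    [0,[-0.124,-0.263,0],0],
  ],
)

```text
clock: 29.57
ee_pos: [0.4363, -0.3132, 0.3144]
orientation: [-0.001, 0.553, 0.833, 0.001]
force: [0.2, 0.1, -3.0]
gripper_width: 0.025
gripper_force: 60.6
```

Emit:
drive_tool(
  increments=[
    [0,[0,0,0],0],
    [0,[0,0,0],0],
    [0,[0,0,0.03],0],
    [0,[0,0,0.06],0],
    [0,[0,0,0.085],0],
    [0,[0,0,0.085],0],
    [0,[0,0,0.085],0],
  ],
)

```text
clock: 30.15
ee_pos: [0.4369, -0.3119, 0.2299]
orientation: [-0.002, 0.551, 0.834, 0.001]
force: [-0.0, -0.2, -2.3]
gripper_width: 0.0248
gripper_force: 60.3
```

```bash
python3 go.py .437 -.3134 .21 113; python3 -c "
from fit import *
im,d,W,_=cam('scene'); im2=cam('top')[0]; b=np.hstack([cv2.resize(im[110:250,120:260],(400,400)),cv2.resize(im2[140:250,270:380],(400,400))]); cv2.imwrite('pics/c4.png',b[:,:,::-1])
"
```

```text
shift [-0.0015 -0.0005  0.0199] turn 0.1 phi 113.1 pos [ 0.4369 -0.3119  0.2299] w 0.0248 clk 30.15
```

View pics/c4.png

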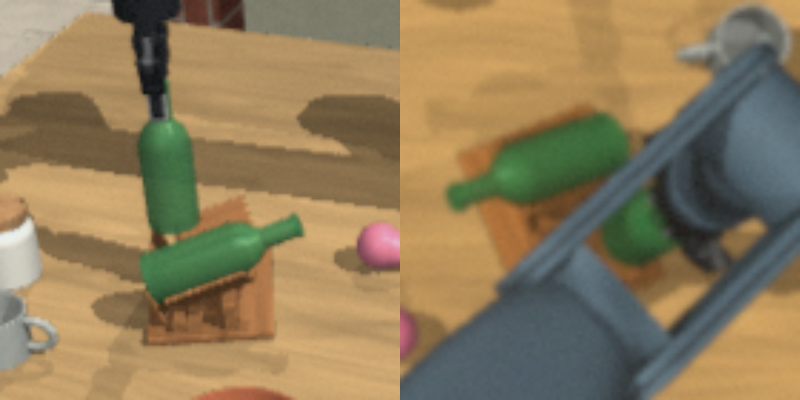

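Emit:
drive_tool(
  increments=[
    [0,[0,0,0.008],0],
    [0,[0,0,0.014],0],
    [0,[0,0,0.019],0],
    [0,[0,0,0.022],0],
    [0,[0,0,0.022],0],
  ],
)

```text
clock: 30.67
ee_pos: [0.4377, -0.3145, 0.2131]
orientation: [0.003, 0.552, 0.834, -0.001]
force: [-3.2, 4.1, 19.9]
gripper_width: 0.0246
gripper_force: 63.2
```

Emit:
drive_tool(
  increments=[
    [0,[0.012,0,0],0],
    [0,[0.024,0,0.001],0],
    [0,[0.036,0,0.003],0],
    [0,[0.048,0,0.006],0],
    [0,[0.06,0,0.01],0],
    [0,[0.071,0,0.015],0],
    [0,[0.071,0,0.015],0],
  ],
)

```text
clock: 31.25
ee_pos: [0.4105, -0.2487, 0.1982]
orientation: [0.004, 0.552, 0.834, -0.001]
force: [-1.9, 3.7, 18.5]
gripper_width: 0.0245
gripper_force: 64.2
```

```bash
python3 go.py .4099 -.2467 .195 113; python3 -c "
from fit import *
e=np.array([.384,-.923])
im,d,W,_=cam('scene'); hsv=cv2.cvtColor(im,cv2.COLOR_RGB2HSV); 
m=(hsv[...,0]>45)&(hsv[...,0]<90)&(hsv[...,1]>80)&(W[...,2]>.06)&(W[...,2]<.25)
q=W[m]; f=np.array([.923,.384]); Y=(q[:,:2]-[.4643,-.2555])@f; X=(q[:,:2]-[.4643,-.2555])@e
k=abs(Y+.03)<.04
for lo in np.arange(.06,.22,.02):
    t=k&(q[:,2]>lo)&(q[:,2]<lo+.02)
    if t.sum()>4: print(round(lo,2),t.sum(),'X',np.median(X[t]).round(3),np.percentile(X[t],[3,97]).round(3),'Y',np.median(Y[t]).round(3))
"
```

```text
shift [0.0021 0.0002 0.0032] turn 0.0 phi 113.0 pos [ 0.4105 -0.2487  0.1982] w 0.0245 clk 31.25
0.06 21 X 0.039 [0.011 0.055] Y -0.019
0.08 86 X 0.027 [-0.004  0.053] Y -0.021
0.1 87 X 0.019 [-0.01   0.045] Y -0.02
0.12 92 X 0.012 [-0.019  0.038] Y -0.02
0.14 93 X 0.004 [-0.027  0.031] Y -0.021
0.16 107 X -0.007 [-0.034  0.024] Y -0.022
0.18 99 X -0.008 [-0.032  0.016] Y -0.031
0.2 10 X -0.013 [-0.014 -0.006] Y -0.038
```

Tilting the right way, as with the first. Continue down and seat.

Emit:
drive_tool(
  increments=[
    [0,[0.01,0,0.005],0],
    [0,[0.02,0,0.012],0],
    [0,[0.029,0,0.02],0],
    [0,[0.037,0,0.032],0],
    [0,[0.044,0,0.043],0],
    [0,[0.05,0,0.055],0],
    [0,[0.055,0,0.068],0],
    [0,[0.058,0,0.08],0],
    [0,[0.058,0,0.08],0],
  ],
)

```text
clock: 32.05
ee_pos: [0.3864, -0.1947, 0.1132]
orientation: [0.001, 0.552, 0.834, -0.0]
force: [1.4, -0.9, -0.6]
gripper_width: 0.0247
gripper_force: 58.9
```

```bash
python3 go.py .3890 -.1974 .0921 113; python3 -c "
from fit import *
lying((.446,-.337,.061),(.388,-.198,.115),('scene',))
lying((.535,-.30,.061),(.477,-.161,.115),('scene',))
"
```

```text
shift [-0.0034  0.0013  0.0211] turn -0.0 phi 113.0 pos [ 0.3864 -0.1947  0.1132] w 0.0247 clk 32.05
scene 613 base pt [ 0.4434 -0.3368  0.0576] axis [-0.297  0.829  0.473] elev 28.2 s range [0.0153 0.2012] rms 0.0044
scene 808 base pt [ 0.5349 -0.2996  0.06  ] axis [-0.35   0.867  0.354] elev 20.7 s range [0.0085 0.1942] rms 0.0039
```

Emit:
drive_tool(
  increments=[
    [0,[0.003,0,0.008],0],
    [0,[0.004,0,0.014],0],
    [0,[0.004,0,0.018],0],
    [0,[-0.002,0,0.021],0],
    [0,[-0.006,0,0.022],0],
    [0,[-0.009,0,0.022],0],
    [0,[-0.009,0,0.022],0],
  ],
)

```text
clock: 32.73
ee_pos: [0.387, -0.1968, 0.0915]
orientation: [-0.006, 0.552, 0.834, 0.003]
force: [-5.0, 20.9, 24.4]
gripper_width: 0.0247
gripper_force: 61.9
```

```bash
python3 go.py .3890 -.1974 .0921 113; python3 -c "
from fit import *
lying((.446,-.337,.061),(.388,-.198,.115))
lying((.535,-.30,.061),(.477,-.161,.115),('scene',))
"
```

```text
shift [-0.0013  0.0016 -0.0007] turn 0.0 phi 113.0 pos [ 0.387  -0.1968  0.0915] w 0.0247 clk 32.7333
scene 564 base pt [ 0.4466 -0.3365  0.0604] axis [-0.357  0.863  0.358] elev 21.0 s range [0.0069 0.1925] rms 0.0042
top 59 base pt [ 0.4465 -0.3372  0.0621] axis [-0.411  0.851  0.328] elev 19.1 s range [0.0015 0.1934] rms 0.0032
scene 812 base pt [ 0.5353 -0.2997  0.0606] axis [-0.365  0.861  0.354] elev 20.7 s range [0.0083 0.1927] rms 0.0048
```

Seated against the board. Release, rise, and retreat.

Emit:
drive_tool(
  increments=[
    [0,[0.002,0,-0.001],0],
    [0.3,[0.002,0,-0.001],0],
    [0.6,[0.002,0,-0.001],0],
    [0.7,[0.002,0,-0.001],0],
    [0.7,[0.002,0,-0.001],0],
    [0.7,[0.002,0,-0.03],0],
    [0.7,[0.002,0,-0.07],0],
    [0.7,[0.002,0,-0.11],0],
    [0.7,[0.002,0,-0.15],0],
    [0.7,[0.002,0,-0.17],0],
  ],
)

```text
clock: 33.72
ee_pos: [0.3904, -0.2027, 0.2667]
orientation: [0.003, 0.552, 0.834, -0.001]
force: [0.3, -0.5, 0.6]
gripper_width: 0.0599
gripper_force: 0.0
```

Emit:
drive_tool(
  increments=[
    [0.7,[0.15,-0.03,-0.02],0],
    [0.7,[0.15,-0.03,-0.02],0],
    [0.7,[0.15,-0.03,-0.02],0],
    [0.7,[0.15,-0.03,-0.02],0],
    [0.7,[0.15,-0.03,-0.02],0],
    [0.7,[0.15,-0.03,-0.02],0],
    [0.7,[0.15,-0.03,-0.02],0],
  ],
)

```text
clock: 34.3
ee_pos: [0.3035, -0.0755, 0.2821]
orientation: [0.001, 0.552, 0.834, -0.0]
force: [-0.2, -0.6, 0.3]
gripper_width: 0.0598
gripper_force: 0.0
```

```bash
python3 -c "
from fit import *
lying((.446,-.337,.061),(.388,-.198,.115))
lying((.535,-.30,.061),(.477,-.161,.115))
upright()
im,d,W,_=cam('scene'); cv2.imwrite('pics/f.png',im[:,:,::-1]); o=sensors.get_obs(); print(o['ee_pos'],o['force'],o['clock'])
V=cv2.cvtColor(im,cv2.COLOR_RGB2HSV)[...,2]; a=np.deg2rad(41.7)
for y in (-.035,.116,-.111,.04):
    s=np.array([.630,.2255])+y*np.array([-np.sin(a),np.cos(a)])
    m=(np.linalg.norm(W[...,:2]-s,axis=-1)<.038)&(abs(W[...,2]-.036)<.008)&(V<120); e=W[m][:,:2]
    print(y,m.sum(),((np.percentile(e,3,axis=0)+np.percentile(e,97,axis=0))/2).round(4),s.round(4))
"
```

```text
scene 601 base pt [ 0.4469 -0.3365  0.0606] axis [-0.363  0.862  0.354] elev 20.7 s range [0.0073 0.1913] rms 0.0035
top 616 base pt [ 0.4463 -0.3368  0.0607] axis [-0.373  0.858  0.354] elev 20.7 s range [0.0065 0.1909] rms 0.0032
scene 809 base pt [ 0.5352 -0.2997  0.0604] axis [-0.364  0.862  0.353] elev 20.7 s range [0.0085 0.1923] rms 0.0037
top 589 base pt [ 0.5359 -0.2994  0.0603] axis [-0.384  0.854  0.352] elev 20.6 s range [0.0079 0.1931] rms 0.0036
scene bulb [0.6534 0.2017 0.0665] 324 tilt xy rad [-0.024 -0.022] 190 rms 0.0018
scene bulb [0.5526 0.3157 0.0673] 289 tilt xy rad [-0.021 -0.009] 185 rms 0.002
top bulb [0.6578 0.1983 0.0698] 73 tilt xy rad [-0.053  0.   ] 30 rms 0.0026
top bulb [0.5538 0.3107 0.0672] 45 tilt xy rad [-0.032  0.024] 16 rms 0.0025
[ 0.30317543 -0.07525255  0.28157193] [-0.6635034   0.65148843  0.8059607 ] 34.65
-0.035 95 [0.669  0.2028] [0.6533 0.1994]
0.116 91 [0.5709 0.3155] [0.5528 0.3121]
-0.111 179 [0.7066 0.1464] [0.7038 0.1426]
0.04 172 [0.6063 0.2592] [0.6034 0.2554]
```

View pics/f.png

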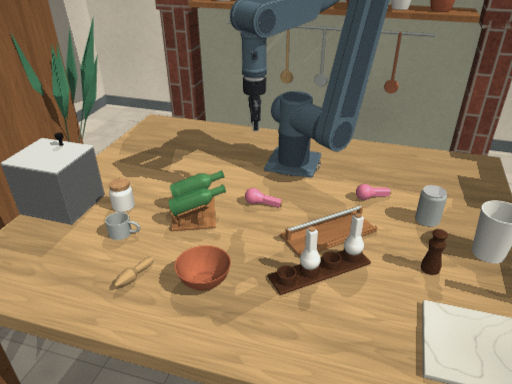

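```bash
python3 -c "
from rig import workorder
print(workorder.sign_off())"
```

```text
the job is handed in; nothing more can be done
None
```

I handed the job in at about 35 s on the robot clock; the sign-off gave no verdict. In the last camera check both cruets stood upright in rings of the stand (only two were there), both carafes lay base-first in the cradle troughs at about 20°, and the other items looked undisturbed.

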